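# Hang the tumbler on the dryer arm and switch the dryer on

### The arm

A 6-joint arm with a two-finger parallel gripper is mounted at the origin on the work surface. World frame = base frame: x ahead of the robot, y to its left, z up, the work surface at z = 0. Lengths are in m, angles in rad, forces in N, time in s.
With the tool pointing down it reaches from about 0.325 to 0.875 m from the base axis. Payload 4.4 kg.
Tool frame: the origin (TCP) lies between the finger pads; the fingertips stand tcp_to_tips ahead of it and the grasp point (between the pads) lies 6 mm ahead of it (tcp_to_tips is the distance from the TCP to the fingertips, in m); z points along the fingers, y is the line along which they close (so a half turn about z gives the same grasp; the last joint's range is limited). The gripper opens to 85 mm and grips with 20 to 120 N. Pads are 22 mm wide; open, the fingers measure 114 mm over their backs; the gripper's body (76 mm by 85 mm) begins 54 mm behind the grasp point. The pads swing forward as they close: fully open they stand 13 mm farther back than shut.
Start: joints at [-1.429, 0.207, 1.542, -0, 1.393, -0.15], TCP at [0.166, -0.551, 0.235] pointing down, gripper open.
Joint ranges: [-2.73, 2.73], [-0.86, 2.22], [0.23, 2.46], [-1.11, 4.25], [0.08, 2.63], [-2.82, 2.82]. Speed limits (rad/s): [2.79, 2.79, 3.14, 3.14, 3.14, 3.14].

### API

Orientations are given as [roll, pitch, yaw] about the fixed x, y, z axes, in that order (R = Rz(yaw) Ry(pitch) Rx(roll)).
In Python, from cell import * gives the robot as it stands. The module is installed in compiled form; this text tells all that it offers.
- The arm moves only by the tool play_rows, never from a script. Its argument "commands" is a list of rows, each a list of 7 numbers: the shift along the tool's x, y, z in cm, then the turn, a rotation vector about the tool's x, y, z in rad, then the opening, from 0 (shut) to 1 (fully open). A call has exactly 10 rows; each row is the pose to reach, as a shift and turn from the pose commanded when the call began, along the tool's axes at that moment; what a row does not reach only later rows make up. A row lasts 1/12 s, in which the tool goes at most 41.7 mm and 7.16 degrees, less where a joint would pass 70% of its speed; a pose out of reach is approached as far as the arm can. A call with a gripper value outside its range is refused whole. The fingers move at their own pace and stop on an object; "grip_force" is the grip in N (left out, the last holds). Time passes only in rows, so rows that repeat a pose let the fingers close, or fill a call up. It gives the time, the measured TCP pose, the force, the opening and the grip force at its end, in the units of the state.
- sense(): the state, without advancing time (a new reading comes with each control period).
- grab_frame(name): name is "scene" or "top" or "wrist"; returns the picture (480x640x3 uint8, red, green, blue); there is no depth.
- camera_model(name): a dict with "camera_matrix" (3x3 intrinsics, pixels), "origin" and "rotation" of the camera in the world. Camera axes: x right, y down, z forward; pixel columns grow to the right and rows downward; lengths in m; the calibration is good to about 2 mm. A picture is of the moment at which its call begins: read the wrist's pose just before it. camera_model takes no time and is no camera call; for the wrist camera it gives the pose at the moment of the call.
- sign_off(): hands the job in; it is judged then, once.
The state is a dict: "clock": time; "q": joint angles; "qd": joint speeds; "tau": joint torques, N m; "tcp_pos": TCP position; "eef_rot": TCP orientation; "contact_force": force on the tool from outside, world axes, zero at the start; "torque": the same for the moment, N m; "width": finger opening in m; "grip_force": force on a finger pad.
Only numpy, scipy, OpenCV 4.12 (cv2) and the standard library are available. Lean on these libraries where they do the work, as an engineer would, in place of code of your own. Each camera call takes 0.05 s, during which the arm holds its last target. There are 200 camera calls.

### The job

Slip the tall steel tumbler, mouth down as it stands, onto the longer of the dryer's two slanted arms until its floor rests on the arm's tip, and let go of it without dropping it. Then lift the clear splash cover of the switch box to about upright, push the toggle all the way over to the hinge side to switch the dryer on, and close the cover fully again. Leave the mug and the jars where they stand.

Things in the scene. Friction and masses are not known exactly. Their poses are not given: they have to be found in the camera images.
- tumbler: loose brushed-steel tumbler, a plain straight cylinder 62 mm in outer diameter and 120 mm tall, wall 3 mm (bore 56 mm), about 0.2 kg, standing mouth down on the counter. Origin at the centre of its open mouth; its z axis points along its axis to the closed end (up at the start), so the closed end's outside is at z = 120 mm
- tumbler_floor (a point): centre of the tumbler's inner floor (inside of the closed end), 115 mm from the mouth along the tumbler's axis
- dryer: fixed cup dryer: grey plate 190 x 190 x 14 mm spanning x -50..140, y -95..95 mm from its origin (at counter height), with two round steel arms rising from black sockets 110 mm apart. Both lean 40 degrees from vertical towards the dryer's -x (roughly to the robot). The long arm is at the dryer's +y side, the short one at -y
- long_arm: the long arm, a fixed steel rod 34 mm thick, 150 mm long, with a hemispherical end. Origin at its foot on its axis, at (85, 55, 40) mm in the dryer's frame; z along the arm to its tip, y that of the dryer. A tumbler hung here has its floor on the tip and its mouth 35 mm from the foot; let go, it sags by up to 0.2 rad, the arm being thinner than the bore
- long_arm_tip (a point): top of the long arm's round end, on its axis, 150 mm from its foot
- short_arm_tip (a point): top of the other, short arm (75 mm long, same thickness and lean, parallel to the long arm); stays empty
- switchbox: fixed grey switch box, 150 (x) x 120 (y) x 30 mm high, origin at the centre of its underside, +x to its far side, -x front towards the robot. On top stand the toggle and the clear cover
- cover (a joint): hinge of the clear plastic cover: 0 = closed, grows as it is lifted, to 1.75 rad (leaning back); 1.57 = upright. May start slightly ajar. The hinge is stiff (0.11 N m): the cover stays where it is left. A shell open below, closed 110 (x) x 100 (y) x 58 mm high, walls 3 mm
- cover_hinge (a point): centre of the cover's hinge line, which runs along the box's y, at (55, 0, 32) mm in the box's frame, at the far lower edge of the cover
- cover_bar (a point): middle of the cover's black handle bar: 12 mm thick, 70 mm long along the box's y, standing 35 mm out in front of the cover's front wall. With the cover closed it is 145 mm before and 54 mm above the hinge (86 mm above the counter); with the cover upright it is 54 mm behind and 145 mm above the hinge
- toggle (a joint): the toggle under the cover: near 0 = off, leaning 0.5 rad from vertical to the front (box -x); 1.0 = on, at its stop, leaning 0.5 rad to the hinge side (box +x). Friction holds it where it is left (about 1 N at the tip moves it)
- toggle_tip (a point): free end of the toggle, 52 mm from its pivot; the toggle's upper 34 mm are a black paddle 26 mm wide (y) and 11 mm thick
- toggle_pivot (a point): the toggle's pivot at the centre of the box's top face, 30 mm above the counter; its axis runs along the box's y
- mug: bystander: upright white ceramic mug, 82 mm wide, 85 mm tall, origin at the centre of its underside
- jar: bystander: amber jar with a steel cap, 72 mm wide, 105 mm tall, origin at the centre of its underside
- spice: bystander: small glass jar with a black cap, 52 mm wide, 90 mm tall, origin at the centre of its underside
Things that resemble listed ones, but are neither listed nor needed, are in the scene too. Leave any blue or green look-alike of the tumbler alone.

How it is judged:
By the outcome, as a careful person would: the job done as asked, in the order asked, and still so for the second after the job is handed in, with the robot touching nothing.
It also fails if it takes over 72 s, if anything falls off the work surface, if the arm or the gripper's body presses on something with over 40 N, if the wrist force passes 120 N, or if a joint passes its speed limit or range.

## Working session

There is one attempt and no reset: what is moved stays moved. The work goes in short steps, Python scripts to look and compute and a tool call to move; the robot and the scene stay as the last step left them, time stands still between calls to the robot, and variables do not carry over. Pictures are saved under pics/ and viewed, at most 10 in all, crops included, and the job is handed in when it is done.

Besides the shell and the picture viewer there is one more tool, called after "Call:" as a command line: name --pt "numbers of a row" for each row, then --argument value for the rest. play_rows: Moves the arm, as the interface text tells. Its arguments: {"type":"object","properties":{"commands":{"type":"array","items":{"type":"array","items":{"type":"number"}}},"grip_force":{"type":"number"}},"required":["commands"]}

```bash
mkdir -p pics; python3 - <<'E'
from cell import *
import cv2,numpy as np
s=sense(); print(s)
for n in("scene","top"):
    f=grab_frame(n); cv2.imwrite(f"pics/{n}0.png",f[:,:,::-1]); c=camera_model(n)
    print(n,{k:np.round(v,4).tolist() for k,v in c.items()})
c=camera_model("wrist");print({k:np.round(v,4).tolist() for k,v in c.items()})
E
```

```text
{'clock': 0.0, 'q': array([-1.42846825e+00,  2.07437334e-01,  1.54302174e+00, -3.33747969e-05,
        1.39350691e+00, -1.50490684e-01]), 'qd': array([ 1.24454673e-03,  6.56148015e-05,  5.51783995e-04,  4.01712258e-04,
       -1.20215926e-03,  1.02264961e-03]), 'tau': array([ 2.43338152e-03, -3.83031607e+01, -2.91592973e+01, -5.01879114e-06,
        1.04126244e-02,  2.07231915e-05]), 'tcp_pos': array([ 0.16584675, -0.5497436 ,  0.23358378]), 'eef_rot': array([-3.13924123e+00, -3.23350585e-04,  2.92824302e-01]), 'contact_force': array([ 0.70951931, -0.41631696,  0.56174298]), 'torque': array([ 0.03705363, -0.00821805, -0.0261509 ]), 'grip_force': 0.0, 'width': 0.0856758938333793}
scene {'camera_matrix': [[436.4773, 0.0, 317.1669], [0.0, 436.4773, 231.3183], [0.0, 0.0, 1.0]], 'origin': [1.204, -0.009, 0.9186], 'rotation': [-2.4631, 0.0134, 1.6263]}
top {'camera_matrix': [[438.7155, 0.0, 309.3418], [0.0, 438.7155, 240.8199], [0.0, 0.0, 1.0]], 'origin': [0.3711, -0.0709, 1.1728], 'rotation': [-2.992, 0.0186, -1.5639]}
{'camera_matrix': [[353.8147, 0.0, 320.5524], [0.0, 353.8147, 241.9349], [0.0, 0.0, 1.0]], 'origin': [0.2302, -0.5308, 0.3724], 'rotation': [2.8725, 0.0023, -1.2768]}
```

View pics/scene0.png

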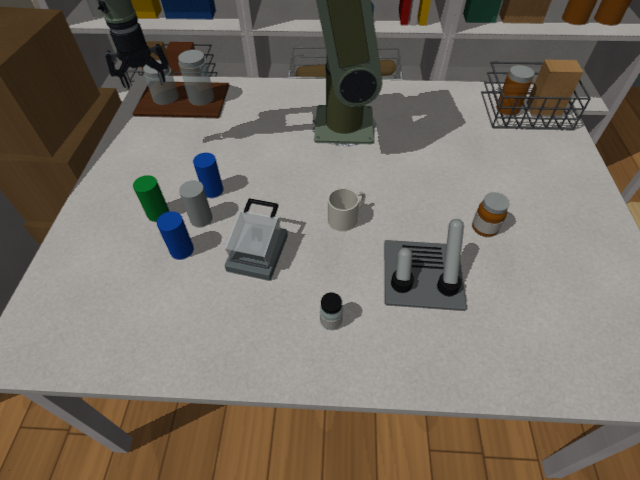

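View pics/top0.png

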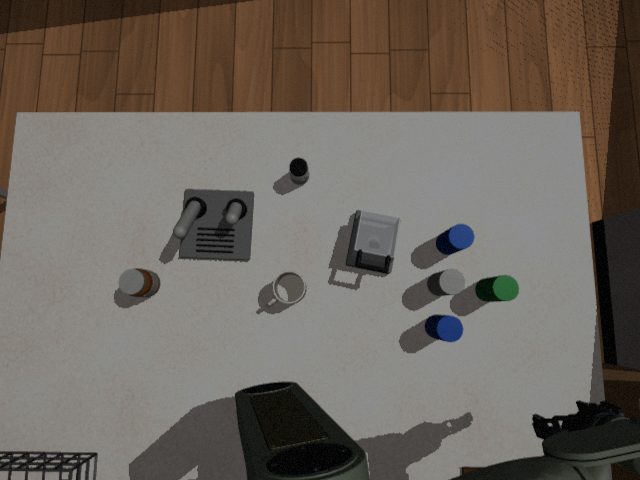

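Candidates for the tumbler:
- grey steel cylinder, scene (196,204), top (446,282)
- blue cylinders, scene (208,175) and (175,236)
- green cylinder, scene (152,198)
- clear jars on the back tray, scene (195,75)

The plain grey one fits the description. I'll check it in a close crop.

```bash
cat > h.py <<'E'
from cell import *
import cv2,numpy as np
from scipy.spatial.transform import Rotation as R
def cam(n):
    c=camera_model(n); return c["camera_matrix"],np.array(c["origin"]),R.from_euler("xyz",c["rotation"]).as_matrix()
def ray(c,uv):
    K,o,M=c; d=M@np.linalg.solve(K,[uv[0],uv[1],1.]); return o,d/np.linalg.norm(d)
def plane(c,uv,z):
    o,d=ray(c,uv); return o+d*(z-o[2])/d[2]
def tri(*cu):
    A=np.zeros((3,3));b=np.zeros(3);rs=[ray(c,u) for c,u in cu]
    for o,d in rs:
        P=np.eye(3)-np.outer(d,d);A+=P;b+=P@o
    p=np.linalg.solve(A,b)
    return p,max(np.linalg.norm(np.cross(p-o,d)) for o,d in rs)
def proj(c,p):
    K,o,M=c; q=K@(M.T@(np.array(p)-o)); return q[:2]/q[2]
E
python3 - <<'E'
import cv2,numpy as np
a=cv2.imread("pics/scene0.png");b=cv2.imread("pics/top0.png")
def cr(i,x,y): return cv2.resize(i[y:y+120,x:x+160],(400,300),interpolation=cv2.INTER_CUBIC)
m=np.vstack([np.hstack([cr(a,135,150),cr(b,340,200)]),np.hstack([cr(a,360,205),cr(b,130,180)])])
m=np.clip(m*1.5,0,255).astype('uint8');cv2.imwrite("pics/m1.png",m)
E
```

```text
(no output)
```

View pics/m1.png

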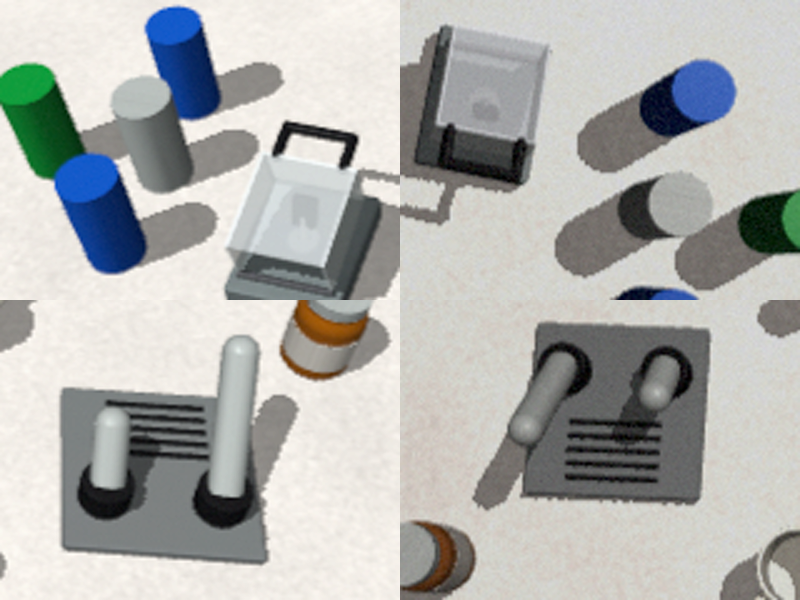

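The grey tumbler has a plain steel side and a closed top, and stands between two blue look-alikes and a green one. Its top centre is about scene (192,189), top (452,282). The dryer's long arm tip is about scene (456,226), top (179,231). The cover bar is about scene (263,202).

```bash
python3 - <<'E'
from h import *
np.set_printoptions(precision=4,suppress=True)
S,T=cam("scene"),cam("top")
def two(n,s,t,so,to):
    p,e=tri((S,(so[0]+s[0]/2.5,so[1]+s[1]/2.5)),(T,(to[0]+t[0]/2.5,to[1]+t[1]/2.5)));print(n,p,"res",round(e,4));return p
A=((135,150),(340,200));B=((360,205),(130,180))
two("tumbler",(142,98),(281,206),*A)
for n,s,t in(("blueN",(90,175),(255,305)),("blueF",(175,26),(303,91))): two(n,s,t,*A)
two("barL",(357,135),(40,172),*A);two("barR",(286,127),(122,183),*A)
l=two("longc",(240,52),(125,128),*B);s=two("shortc",(112,122),(255,100),*B)
print("d",l-s)
img=cv2.imread("pics/top0.png")
# plate via mask in top
roi=img[180:300,165:265].astype(int);m=(roi.max(2)<95).astype('uint8')
m=cv2.morphologyEx(m,cv2.MORPH_OPEN,np.ones((5,5)))
c=max(cv2.findContours(m,0,2)[0],key=cv2.contourArea);r=cv2.minAreaRect(c);b=cv2.boxPoints(r)+[165,180]
print(b);P=np.array([plane(T,x,.014) for x in b]);print(P);print([np.linalg.norm(P[i]-P[i-1]) for i in range(4)])
for nm,px in(("plA",(138,22)),("plB",(309,30)),("plC",(300,202)),("plD",(125,196))): print(nm,plane(T,(130+px[0]/2.5,180+px[1]/2.5),.014))
for nm,px in(("plA",(62,88)),("plB",(266,262)),("plC",(62,250))): print("sc",nm,plane(S,(360+px[0]/2.5,205+px[1]/2.5),.014))
for nm,px in(("bxFarL",(38,27)),("bxNearL",(15,165)),("bxNearR",(125,185))): print(nm,plane(T,(340+px[0]/2.5,200+px[1]/2.5),.03))
for nm,px in(("farR",(228,290)),("nearL",(380,200))): print("sc",nm,plane(S,(135+px[0]/2.5,150+px[1]/2.5),.03))
E
```

```text
tumbler [ 0.4309 -0.3903  0.1134] res 0.0029
blueN [ 0.3431 -0.4778 -0.1174] res 0.0487
blueF [ 0.5094 -0.3283  0.2925] res 0.0305
barL [ 0.4635 -0.1626  0.1027] res 0.0016
barR [ 0.4531 -0.2398  0.1001] res 0.0042
longc [0.5487 0.2619 0.1412] res 0.0018
shortc [0.5886 0.1504 0.0797] res 0.0024
d [-0.0399  0.1114  0.0614]
[[164.4452 261.9795]
 [167.1822 188.0808]
 [253.6192 191.2822]
 [250.8822 265.1808]]
[[0.4869 0.3382 0.014 ]
 [0.69   0.3422 0.014 ]
 [0.6815 0.1047 0.014 ]
 [0.4795 0.1067 0.014 ]]
[np.float64(0.2316417084637439), np.float64(0.20315680012189552), np.float64(0.23766500335929613), np.float64(0.2019428479859946)]
plA [0.6881 0.2925 0.014 ]
plB [0.6795 0.1047 0.014 ]
plC [0.4912 0.1094 0.014 ]
plD [0.4967 0.297  0.014 ]
sc plA [0.4984 0.1166 0.014 ]
sc plB [0.6939 0.2963 0.014 ]
sc plC [0.6903 0.1086 0.014 ]
bxFarL [ 0.6244 -0.1697  0.03  ]
bxNearL [ 0.4772 -0.1445  0.03  ]
bxNearR [ 0.4569 -0.2585  0.03  ]
sc farR [ 0.6091 -0.2787  0.03  ]
sc nearL [ 0.4884 -0.14    0.03  ]
```

```bash
cat >> h.py <<'E'
np.set_printoptions(precision=4,suppress=True)
def rot(z,y):
    z=np.array(z,float);z/=np.linalg.norm(z);y=np.array(y,float);y-=z*(y@z);y/=np.linalg.norm(y)
    return np.column_stack([np.cross(y,z),y,z])
def go(p,M,p0=None,M0=None):
    """shift cm + rotvec in tool axes, from p0,M0 (default: measured)"""
    s=sense()
    if p0 is None: p0=s["tcp_pos"]
    if M0 is None: M0=R.from_euler("xyz",s["eef_rot"]).as_matrix()
    print("move",np.round(M0.T@(np.array(p)-p0)*100,2),np.round(R.from_matrix(M0.T@M).as_rotvec(),3))
E
python3 - <<'E'
from h import *
T=cam("top");img=cv2.imread("pics/top0.png");hsv=cv2.cvtColor(img,cv2.COLOR_BGR2HSV)
t=np.array([.431,-.390])
for n,u in(("blueF",(340+303/2.5,200+91/2.5)),("blueN",(447,328)),("green",(505,288)),("grey",(452,282)),("mug",(289,288)),("spice",(299,166)),("jar",(133,282))):
    p=plane(T,u,.12 if n[0] in"bg" else .09)[:2]; d=p-t;print(n,p,np.linalg.norm(d),np.degrees(np.arctan2(d[1],d[0])))
go([.37,-.41,.27],rot([0,0,-1],[np.sin(.29),-np.cos(.29),0]))
E
```

```text
blueF [ 0.5419 -0.417 ] 0.11417077584405397 -13.653663628591934
blueN [ 0.3244 -0.3742] 0.10777021713668054 171.59491346973942
green [ 0.4185 -0.5146] 0.1251858040801735 -95.72020518070882
grey [ 0.432  -0.3903] 0.0010207843995065282 -18.833846130397145
mug [ 0.4166 -0.0004] 0.38985741533430596 92.11006804887062
spice [ 0.728  -0.0218] 0.47308879150036853 51.11199497232421
jar [0.4291 0.3871] 0.7770806063851906 90.14164558425485
move [23.58 -7.51 -3.61] [-0.002 -0.     0.003]
```

Call:
play_rows --pt "23.5 -7.5 -3.5 0 0 0.29 1" --pt "23.5 -7.5 -3.5 0 0 0.29 1" --pt "23.5 -7.5 -3.5 0 0 0.29 1" --pt "23.5 -7.5 -3.5 0 0 0.29 1" --pt "23.5 -7.5 -3.5 0 0 0.29 1" --pt "23.5 -7.5 -3.5 0 0 0.29 1" --pt "23.5 -7.5 -3.5 0 0 0.29 1" --pt "23.5 -7.5 -3.5 0 0 0.29 1" --pt "23.5 -7.5 -3.5 0 0 0.29 1" --pt "23.5 -7.5 -3.5 0 0 0.29 1"

```text
clock: 0.93
tcp_pos: [0.3681, -0.4114, 0.269]
eef_rot: [-3.141, 0.001, 0.001]
contact_force: [0.6, -0.1, -0.6]
width: 0.0856
grip_force: 0.0
```

```bash
python3 - <<'E'
from h import *
s=sense();W=cam("wrist");f=grab_frame("wrist");cv2.imwrite("pics/w1.png",f[:,:,::-1])
print(s["clock"],s["tcp_pos"],s["eef_rot"],W[1],s["q"]);print(proj(W,[.431,-.390,.12]),proj(W,[.431,-.39,0]))
E
```

```text
0.9333 [ 0.3681 -0.4114  0.269 ] [-3.1408  0.0013  0.0014] [ 0.4355 -0.4116  0.4076] [-0.9972  0.1337  1.5548 -0.0006  1.4545  0.5722]
[293.5669 149.5614] [301.6385 147.8395]
```

View pics/w1.png

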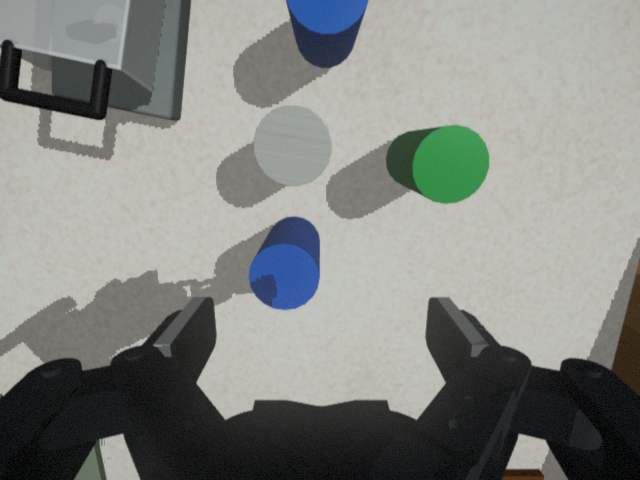

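The wrist view shows the grey tumbler's round top at about (292,146), clear of the green one and the two blue ones. The cover bar is at about (55,85). I'll refine the tumbler position and its height.

```bash
python3 - <<'E'
from h import *
import cell; print(getattr(cell,"tcp_to_tips",None))
W=cam("wrist");img=cv2.imread("pics/w1.png")
g=img[95:200,240:345].astype(int);m=((g.max(2)-g.min(2)<22)&(g.mean(2)>120)&(g.mean(2)<178)).astype('uint8')
m=cv2.morphologyEx(m,cv2.MORPH_OPEN,np.ones((5,5)));c=max(cv2.findContours(m,0,2)[0],key=cv2.contourArea)
e=cv2.fitEllipse(cv2.convexHull(c));print(e);u=(e[0][0]+240,e[0][1]+95)
print("plane",plane(W,u,.12),"h from size",W[1][2]-353.8*.062/np.mean(e[1]))
print(tri((W,u),(cam("top"),(452.4,282.4)),(cam("scene"),(191.8,189.2))))
p=plane(W,u,.12);go([p[0],p[1],.16],rot([0,0,-1],[0,-1,0]))
go([p[0],p[1],.094],rot([0,0,-1],[0,-1,0]))
E
```

```text
0.025
((41.55453872680664, 60.029476165771484), (84.97257232666016, 111.8709716796875), 44.341304779052734)
plane [ 0.4266 -0.3807  0.12  ] h from size 0.18477132101762064
(array([ 0.4302, -0.3862,  0.1174]), np.float64(0.006746346343880831))
move [ 5.88 -3.08 10.9 ] [-0.001  0.001  0.001]
move [ 5.89 -3.07 17.5 ] [-0.001  0.001  0.001]
```

```bash
python3 - <<'E'
from h import *
W=cam("wrist");img=cv2.imread("pics/w1.png")
g=cv2.cvtColor(img,cv2.COLOR_BGR2GRAY)
c=cv2.HoughCircles(g[85:210,230:355],cv2.HOUGH_GRADIENT,1,50,param1=60,param2=10,minRadius=34,maxRadius=44);print(c)
r=c[0][0];u=(r[0]+230,r[1]+85);p=plane(W,u,.12)
print("plane",p,"h",W[1][2]-353.8*.031/r[2]);print(tri((W,u),(cam("top"),(452.4,282.4)),(cam("scene"),(191.8,189.2))))
go([p[0],p[1],.094],rot([0,0,-1],[0,-1,0]))
E
```

```text
[[[60.5 60.5 41. ]]]
plane [ 0.4339 -0.3879  0.12  ] h 0.1401374575400144
(array([ 0.4326, -0.3888,  0.1158]), np.float64(0.003822491426426572))
move [ 6.62 -2.35 17.5 ] [-0.001  0.001  0.001]
```

Call:
play_rows --pt "6.6 -2.35 4 0 0 0 1" --pt "6.6 -2.35 8 0 0 0 1" --pt "6.6 -2.35 10.5 0 0 0 1" --pt "6.6 -2.35 10.5 0 0 0 1" --pt "6.6 -2.35 13 0 0 0 1" --pt "6.6 -2.35 15.5 0 0 0 1" --pt "6.6 -2.35 17.5 0 0 0 1" --pt "6.6 -2.35 17.5 0 0 0 1" --pt "6.6 -2.35 17.5 0 0 0 0.9" --pt "6.6 -2.35 17.5 0 0 0 0.8"

```text
clock: 1.82
tcp_pos: [0.4353, -0.389, 0.0966]
eef_rot: [3.139, -0.002, 0.001]
contact_force: [0.3, 0.0, 0.8]
width: 0.0688
grip_force: 0.0
```

Call:
play_rows --pt "0 0 0 0 0 0 0.5" --pt "0 0 0 0 0 0 0.3" --pt "0 0 0 0 0 0 0.3" --pt "0 0 0 0 0 0 0.3" --pt "0 0 0 0 0 0 0.3" --pt "0 0 0 0 0 0 0.3" --pt "0 0 0 0 0 0 0.3" --pt "0 0 0 0 0 0 0.3" --pt "0 0 0 0 0 0 0.3" --pt "0 0 0 0 0 0 0.3" --grip_force 50

```text
clock: 2.65
tcp_pos: [0.4365, -0.3891, 0.0977]
eef_rot: [3.137, -0.003, 0.003]
contact_force: [-0.6, -0.9, 6.5]
width: 0.0605
grip_force: 55.0
```

Call:
play_rows --pt "0 0 -4 0 0 0 0.3" --pt "0 0 -8 0 0 0 0.3" --pt "0 0 -12 0 0 0 0.3" --pt "0 0 -16 0 0 0 0.3" --pt "0 -3 -20 0 0 0 0.3" --pt "0 -7 -22 0 0 0 0.3" --pt "0 -11 -24 0 0 0 0.3" --pt "0 -15 -24 0 0 0 0.3" --pt "0 -19 -24 0 0 0 0.3" --pt "0 -23 -24 0 0 0 0.3"

```text
clock: 3.48
tcp_pos: [0.4343, -0.163, 0.336]
eef_rot: [3.14, -0.002, 0.002]
contact_force: [0.8, 0.4, -1.2]
width: 0.0606
grip_force: 55.6
```

Call:
play_rows --pt "0 -4 0 0 0 0 0.3" --pt "0 -8 0 0 0 0 0.3" --pt "0 -12 0 0 0 0 0.3" --pt "0 -16 0 0 0 0 0.3" --pt "0 -20 0 0 0 0 0.3" --pt "0 -24 0 0 0 0 0.3" --pt "0 -28 0 0 0 0 0.3" --pt "0 -32 0 0 0 0 0.3" --pt "0 -36 0 0 0 0 0.3" --pt "0 -38 0 0 0 0 0.3"

```text
clock: 4.32
tcp_pos: [0.4324, 0.2193, 0.3349]
eef_rot: [-3.139, -0.0, 0.007]
contact_force: [0.2, -0.6, -1.2]
width: 0.0602
grip_force: 55.6
```

```bash
python3 - <<'E'
from h import *
s=sense();W=cam("wrist");f=grab_frame("wrist");cv2.imwrite("pics/w2.png",f[:,:,::-1])
print(s["clock"],s["tcp_pos"],s["eef_rot"],W[1],s["q"],s["width"]);print(proj(W,[.5487,.262,.1412]),proj(W,[.5886,.1504,.08]))
E
```

```text
4.3167 [0.4324 0.2193 0.3349] [-3.1395 -0.0001  0.0067] [0.4995 0.2192 0.4736] [ 0.2893 -0.052   1.6139  0.002   1.579   1.8533] 0.060230791077077635
[272.7929  85.0543] [390.8058  52.8184]
```

View pics/w2.png

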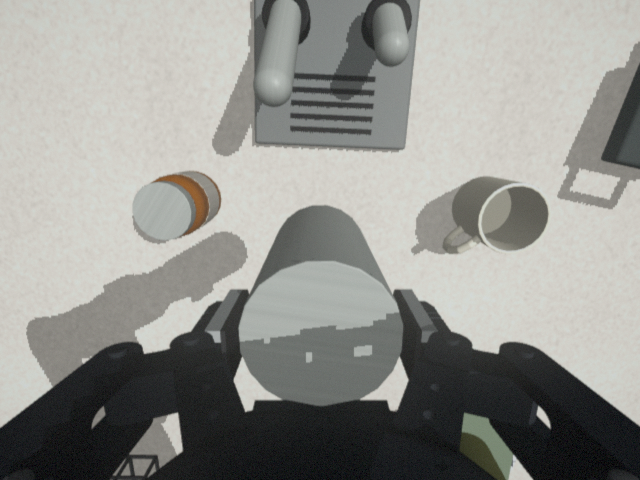

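The tumbler is held squarely, with its closed end at about (321,333). The long arm's round end is at about (272,88), the short one's at (393,49), and the near plate corners are at (255,146) and (405,150).

```bash
python3 - <<'E'
from h import *
s=sense();W=cam("wrist");T=cam("top");S=cam("scene");g=cv2.cvtColor(cv2.imread("pics/w2.png"),cv2.COLOR_BGR2GRAY)
c=cv2.HoughCircles(g[240:420,220:425],cv2.HOUGH_GRADIENT,1,100,param1=60,param2=10,minRadius=65,maxRadius=90);print(c[0][0])
u=c[0][0][:2]+[220,240]
M=R.from_euler("xyz",s["eef_rot"]).as_matrix()
for uu in(u,(321,333)): print("top rel TCP",M.T@(plane(W,uu,s["tcp_pos"][2]+.0223)-s["tcp_pos"]), "r->depth",353.8*.031/c[0][0][2])
B=((360,205),(130,180));f=lambda o,p:(o[0]+p[0]/2.5,o[1]+p[1]/2.5)
l,e=tri((W,(272,88)),(S,f(B[0],(240,52))),(T,f(B[1],(125,128))));print(l,e)
h,e=tri((W,(393,49)),(S,f(B[0],(112,122))),(T,f(B[1],(255,100))));print(h,e)
d=(l-h)[:2];print("yaw arms",np.arctan2(d[1],d[0])-np.arctan2(110,-48.2))
a,b=plane(W,(255,146),.014),plane(W,(405,150),.014);d=a-b;print(a,b,np.linalg.norm(d),"yaw edge",np.arctan2(-d[0],d[1]),"slots",[plane(W,p,.014)[:2] for p in((292,128),(372,132))])
E
```

```text
[101.5 105.5  86.1]
top rel TCP [-0.0048  0.0006 -0.0223] r->depth 0.12738444
top rel TCP [ 0.0003  0.0004 -0.0223] r->depth 0.12738444
[0.5475 0.2635 0.1394] 0.0031372898975145992
[0.5899 0.1506 0.0811] 0.003225407429226259
yaw arms -0.05345518668611149
[0.4964 0.3053 0.014 ] [0.4934 0.117  0.014 ] 0.18830030385592234 yaw edge -0.015654612587189323 slots [array([0.5183, 0.2586]), array([0.5146, 0.1595])]
```

```bash
python3 - <<'E'
from h import *
d=np.array([-.6425,.0193,.766]);l=np.array([.5475,.263,.1419]);M=rot(-d,[-.03,-1,0]);go(l+.14*d,M)
E
```

```text
move [ 2.56 -4.4   8.58] [-0.018  0.698  0.036]
```

Call:
play_rows --pt "0 -1 1 0 0.12 0 0.3" --pt "0.5 -1.5 2 0 0.24 0 0.3" --pt "1 -2 3 -0.01 0.36 0.02 0.3" --pt "1.5 -3 4.5 -0.01 0.48 0.02 0.3" --pt "2 -4 6 -0.02 0.6 0.04 0.3" --pt "2.5 -4.4 8 -0.02 0.7 0.04 0.3" --pt "2.56 -4.4 8.6 -0.02 0.7 0.04 0.3" --pt "2.56 -4.4 8.6 -0.02 0.7 0.04 0.3" --pt "2.56 -4.4 8.6 -0.02 0.7 0.04 0.3" --pt "2.56 -4.4 8.6 -0.02 0.7 0.04 0.3"

```text
clock: 5.2
tcp_pos: [0.4615, 0.26, 0.2525]
eef_rot: [3.139, -0.704, -0.04]
contact_force: [0.6, -0.2, -0.2]
width: 0.0605
grip_force: 55.6
```

```bash
python3 - <<'E'
from h import *
d=np.array([-.6425,.0193,.766]);l=np.array([.5475,.263,.1419]);M=rot(-d,[-.03,-1,0]);go(l+.14*d,M);go(l,M)
s=sense();W=cam("wrist");f=grab_frame("wrist");g=grab_frame("top");t=grab_frame("scene")
print(s["tcp_pos"],s["q"])
z=lambda i,x,y:cv2.resize(i[y:y+120,x:x+160],(400,300))
m=np.hstack([cv2.resize(f,(400,300)),z(t,360,130)])
cv2.imwrite("pics/m2.png",m[:,:,::-1]);print(proj(W,l)*.625)
E
```

```text
move [-0.54 -0.55 -0.02] [ 0.009 -0.006 -0.008]
move [-0.63 -0.68 13.98] [ 0.009 -0.006 -0.008]
[0.4615 0.26   0.2525] [ 0.5707 -0.1881  2.0621 -0.5805  0.7492  2.5094]
[195.2035 148.4174]
```

View pics/m2.png

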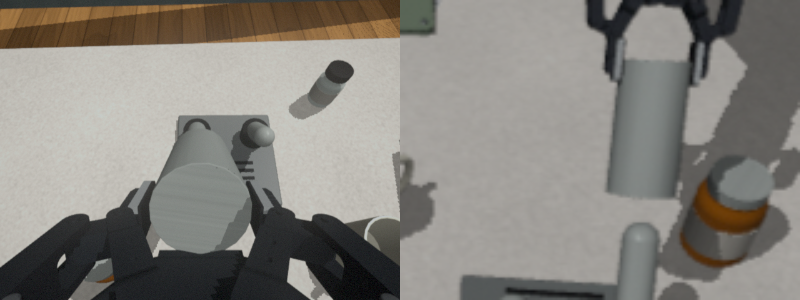

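The tumbler is lined up before the long arm, and the jar is clear to its right at about (715,225). I'll correct the few-mm sideways error and slide it on.

Call:
play_rows --pt "-0.6 -0.6 0 0.01 0 -0.01 0.3" --pt "-0.6 -0.6 0 0.01 0 -0.01 0.3" --pt "-0.6 -0.6 1.5 0.01 0 -0.01 0.3" --pt "-0.6 -0.6 3 0.01 0 -0.01 0.3" --pt "-0.6 -0.6 4.5 0.01 0 -0.01 0.3" --pt "-0.6 -0.6 6 0.01 0 -0.01 0.3" --pt "-0.6 -0.6 7.5 0.01 0 -0.01 0.3" --pt "-0.6 -0.6 9 0.01 0 -0.01 0.3" --pt "-0.6 -0.6 10.5 0.01 0 -0.01 0.3" --pt "-0.6 -0.6 11.5 0.01 0 -0.01 0.3"

```text
clock: 6.18
tcp_pos: [0.5291, 0.2619, 0.1557]
eef_rot: [3.136, -0.699, -0.023]
contact_force: [-0.2, 0.0, -1.5]
width: 0.0605
grip_force: 55.6
```

```bash
python3 - <<'E'
from h import *
d=np.array([-.6425,.0193,.766]);l=np.array([.5475,.263,.1419]);M=rot(-d,[-.03,-1,0]);go(l,M);print(sense()["contact_force"],sense()["q"])
E
```

```text
move [ 0.52 -0.17  2.24] [ 0.001 -0.001  0.005]
[-0.2482  0.0237 -1.5471] [ 0.4807  0.0839  2.0365 -0.7202  0.4992  2.6272]
```

Call:
play_rows --pt "0.3 -0.1 0.3 0 0 0 0.3" --pt "0.4 -0.1 0.6 0 0 0 0.3" --pt "0.5 -0.1 0.9 0 0 0 0.3" --pt "0.5 -0.1 1.2 0 0 0 0.3" --pt "0.5 -0.1 1.5 0 0 0 0.3" --pt "0.5 -0.1 1.7 0 0 0 0.3" --pt "0.5 -0.1 1.9 0 0 0 0.3" --pt "0.5 -0.1 2.0 0 0 0 0.3" --pt "0.5 -0.1 2.0 0 0 0 0.3" --pt "0.5 -0.1 2.0 0 0 0 0.3"

```text
clock: 7.02
tcp_pos: [0.5454, 0.2626, 0.1448]
eef_rot: [3.137, -0.7, -0.023]
contact_force: [0.5, -0.2, -1.5]
width: 0.0605
grip_force: 55.6
```

```bash
python3 - <<'E'
from h import *
d=np.array([-.6425,.0193,.766]);l=np.array([.5475,.263,.1419]);M=rot(-d,[-.03,-1,0]);go(l,M);print(sense()["contact_force"]@d,sense()["contact_force"])
E
```

```text
move [-0.03 -0.05  0.36] [ 0.001 -0.002  0.005]
-1.5055967968346695 [ 0.5017 -0.1511 -1.5409]
```

Call:
play_rows --pt "0 0 0.1 0 0 0 0.3" --pt "0 0 0.15 0 0 0 0.3" --pt "0 0 0.2 0 0 0 0.3" --pt "0 0 0.25 0 0 0 0.3" --pt "0 0 0.3 0 0 0 0.3" --pt "0 0 0.35 0 0 0 0.3" --pt "0 0 0.4 0 0 0 0.3" --pt "0 0 0.45 0 0 0 0.3" --pt "0 0 0.45 0 0 0 0.3" --pt "0 0 0.45 0 0 0 0.3"

```text
clock: 7.85
tcp_pos: [0.5483, 0.2625, 0.1414]
eef_rot: [3.137, -0.7, -0.024]
contact_force: [-1.2, -0.1, -1.4]
width: 0.0606
grip_force: 55.7
```

Call:
play_rows --pt "0 0 0.05 0 0 0 0.3" --pt "0 0 0.1 0 0 0 0.3" --pt "0 0 0.15 0 0 0 0.3" --pt "0 0 0.2 0 0 0 0.3" --pt "0 0 0.2 0 0 0 0.3" --pt "0 0 0.25 0 0 0 0.3" --pt "0 0 0.25 0 0 0 0.3" --pt "0 0 0.3 0 0 0 0.3" --pt "0 0 0.3 0 0 0 0.3" --pt "0 0 0.3 0 0 0 0.3"

```text
clock: 8.68
tcp_pos: [0.5489, 0.2626, 0.1409]
eef_rot: [3.136, -0.701, -0.023]
contact_force: [-24.2, -2.0, 20.7]
width: 0.0608
grip_force: 58.8
```

Call:
play_rows --pt "0 0 -0.1 0 0 0 0.3" --pt "0 0 -0.2 0 0 0 0.3" --pt "0 0 -0.25 0 0 0 0.3" --pt "0 0 -0.25 0 0 0 0.7" --pt "0 0 -0.25 0 0 0 0.8" --pt "0 0 -0.25 0 0 0 0.9" --pt "0 0 -0.25 0 0 0 1" --pt "0 0 -0.25 0 0 0 1" --pt "0 0 -0.25 0 0 0 1" --pt "0 0 -0.25 0 0 0 1"

```text
clock: 9.52
tcp_pos: [0.5488, 0.2625, 0.141]
eef_rot: [3.137, -0.7, -0.024]
contact_force: [0.0, -0.1, -0.7]
width: 0.0857
grip_force: 0.0
```

Call:
play_rows --pt "0 0 -1 0 0 0 1" --pt "0 0 -2 0 0 0 1" --pt "0 0 -4 0 0 0 1" --pt "0 0 -6 0 0 0 1" --pt "0 0 -9 0 0 0 1" --pt "0 0 -12 0 0 0 1" --pt "0 0 -14 0 0 0 1" --pt "0 0 -15 0 0 0 1" --pt "0 0 -15 0 0 0 1" --pt "0 0 -15 0 0 0 1"

```text
clock: 10.35
tcp_pos: [0.4519, 0.2658, 0.2563]
eef_rot: [3.138, -0.701, -0.023]
contact_force: [-0.6, -0.4, -0.2]
width: 0.0856
grip_force: 0.0
```

```bash
python3 - <<'E'
from h import *
s=sense();W=cam("wrist");f=grab_frame("wrist");t=grab_frame("scene")
print(s["tcp_pos"],s["eef_rot"],s["q"],s["contact_force"])
m=np.hstack([cv2.resize(f,(400,300)),cv2.resize(t[170:320,360:560],(400,300))])
b=cv2.resize(t[160:310,200:400],(400,300))
m=np.vstack([m,np.hstack([b,np.zeros_like(b)])])
cv2.imwrite("pics/m3.png",np.clip(m[:,:,::-1]*1.3,0,255))
l=np.array([.545,-.212]);# next via
go([.40,-.19,.26],R.from_euler("xyz",s["eef_rot"]).as_matrix())
E
```

```text
[0.4519 0.2658 0.2563] [ 3.1379 -0.7013 -0.0235] [ 0.5908 -0.2048  2.0658 -0.5724  0.7644  2.5011] [-0.5774 -0.4303 -0.184 ]
move [-2.81 45.63 -2.8 ] [0.002 0.003 0.001][ WARN:0@2.508] global loadsave.cpp:1063 imwrite_ Unsupported depth image for selected encoder is fallbacked to CV_8U.
```

View pics/m3.png

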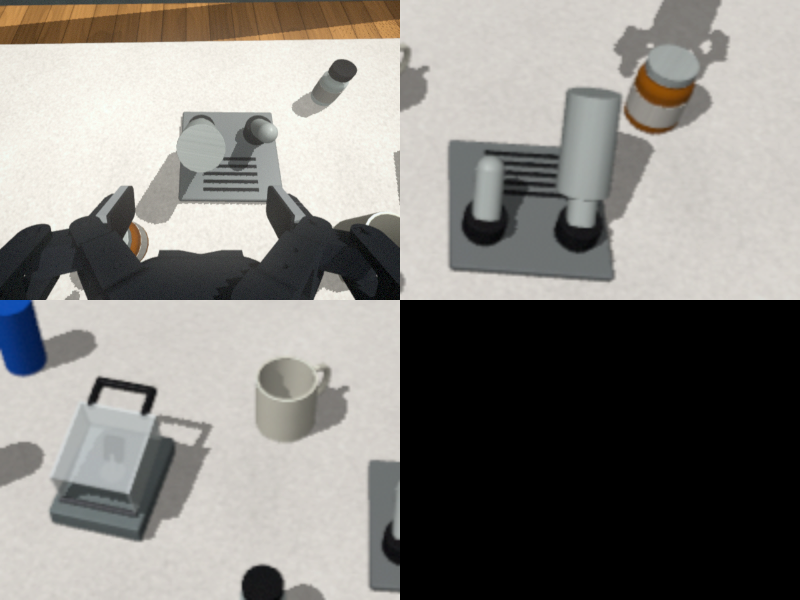

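The tumbler hangs on the long arm with its floor on the tip, and jar and mug haven't moved. Next is the switch box: bar at about (125,385) in the lower panel, cover slightly ajar.

Call:
play_rows --pt "-1 3.5 -1 0 0 0 1" --pt "-2 7 -2 0 0 0 0.8" --pt "-3 11 -3 0 0 0 0.5" --pt "-4 15 -4 0 0 0 0" --pt "-4 19 -4 0 0 0 0" --pt "-4 23 -4 0 0 0 0" --pt "-4 27 -4 0 0 0 0" --pt "-4 31 -4 0 0 0 0" --pt "-4 35 -4 0 0 0 0" --pt "-4 39 -4 0 0 0 0"

```text
clock: 11.28
tcp_pos: [0.3868, -0.0402, 0.2581]
eef_rot: [3.138, -0.695, -0.025]
contact_force: [0.8, -0.0, -0.6]
width: 0.0002
grip_force: 0.0
```

Call:
play_rows --pt "0 3 0 0 0 0 0" --pt "0 4 0 0 0 0 0" --pt "0 4 0 0 0 0 0" --pt "0 4 0 0 0 0 0" --pt "0 4 0 0 0 0 0" --pt "0 4 0 0 0 0 0" --pt "0 4 0 0 0 0 0" --pt "0 4 0 0 0 0 0" --pt "0 4 0 0 0 0 0" --pt "0 4 0 0 0 0 0"

```text
clock: 12.12
tcp_pos: [0.3863, -0.0784, 0.2592]
eef_rot: [3.138, -0.695, -0.024]
contact_force: [-0.6, -0.6, -0.7]
width: 0.0001
grip_force: 0.0
```

```bash
python3 - <<'E'
from h import *
s=sense();W=cam("wrist");f=grab_frame("wrist");cv2.imwrite("pics/w3.png",f[:,:,::-1])
print(s["tcp_pos"],s["eef_rot"],s["q"],s["width"]);print(proj(W,[.458,-.2,.1]))
E
```

```text
[ 0.3863 -0.0784  0.2592] [ 3.1376 -0.6947 -0.0235] [-0.8166 -0.7669  2.3718  0.5423  1.0724  0.6291] 8.157827552511794e-05
[449.2571 269.2241]
```

View pics/w3.png

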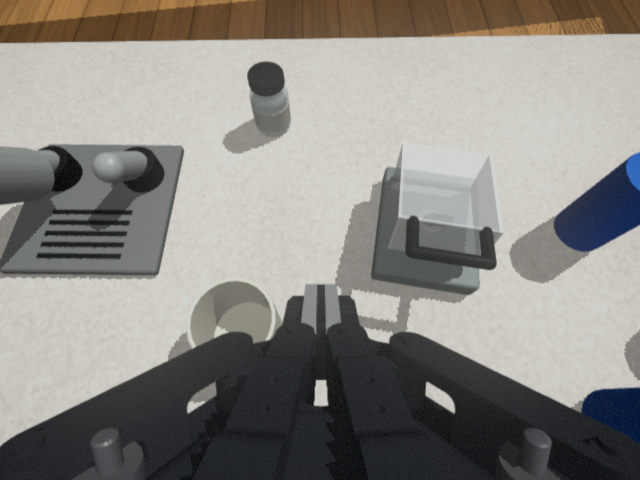

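The wrist view shows the closed cover, with the bar from about (413,254) to (492,263). The box's left edge runs (388,168)–(374,275).

```bash
python3 - <<'E'
from h import *
W=cam("wrist");T=cam("top");S=cam("scene")
P=[]
for w,s_,t in(((413,253),(277.8,204),(356,268.8)),((491,263),(249.4,200.8),(388.8,273.2))):
    p,e=tri((W,w),(S,s_),(T,t));q,e2=tri((W,w),(S,s_));print("bar end",p,e,q,e2);P.append(q)
print("mid",(P[0]+P[1])/2,"len",np.linalg.norm(P[0]-P[1]),"yaw",np.arctan2((P[1]-P[0])[0]*-1*-1*-1*-1,0) if 0 else np.arctan2((P[1]-P[0])[0],-(P[1]-P[0])[1]))
for n,u in(("farL",(388,168)),("nearL",(374,272)),("nearR",(478,287))): print(n,plane(W,u,.03))
b=plane(W,(388,168),.03)-plane(W,(374,272),.03);print("yaw edge",np.arctan2(b[1],b[0]),np.linalg.norm(b))
E
```

```text
bar end [ 0.4673 -0.163   0.1097] 0.004248509949797377 [ 0.4703 -0.1624  0.1112] 0.002937777237442142
bar end [ 0.457  -0.2381  0.1057] 0.0063567276480433815 [ 0.4601 -0.2345  0.1083] 0.0012861552370954817
mid [ 0.4652 -0.1985  0.1097] len 0.07292217738376273 yaw -0.14119058103385393
farL [ 0.6236 -0.1729  0.03  ]
nearL [ 0.4814 -0.1422  0.03  ]
nearR [ 0.461  -0.2564  0.03  ]
yaw edge -0.21277136719132425 0.14541564207444926
```

Box yaw ≈ -0.175 and centre ≈ (0.545, -0.2125). The hinge is ≈ (0.599, -0.222), and the bar is 0.157 m from it against 0.155 m given, so the cover is ajar by ≈ 0.16 rad. I'll fit a quick kinematic model from the logged poses to check that the tilted poses are reachable.

```bash
cat > k.py <<'E'
from h import *
from scipy.optimize import least_squares
D=[([-1.4285,.2074,1.5430,0,1.3935,-.1505],[.16585,-.54974,.23358],[-3.1392,-.0003,.2928]),
([-.9972,.1337,1.5548,-.0006,1.4545,.5722],[.3681,-.4114,.269],[-3.1408,.0013,.0014]),
([.2893,-.052,1.6139,.002,1.579,1.8533],[.4324,.2193,.3349],[-3.1395,-.0001,.0067]),
([.5707,-.1881,2.0621,-.5805,.7492,2.5094],[.4615,.26,.2525],[3.139,-.704,-.04]),
([.5908,-.2048,2.0658,-.5724,.7644,2.5011],[.4519,.2658,.2563],[3.1379,-.7013,-.0235]),
([-.8166,-.7669,2.3718,.5423,1.0724,.6291],[.3863,-.0784,.2592],[3.1376,-.6947,-.0235])]
def fk(q,p):
    h,a,L1,L2,d,L3,c=p;A=R.from_euler("Z",q[0]);B=A*R.from_euler("Y",q[1]);C=B*R.from_euler("Y",q[2]);E=C*R.from_euler("ZY",[q[3],q[4]])
    t=A.apply([a,d,h])+B.apply([0,0,L1])+C.apply([c,0,L2])+E.apply([0,0,L3])
    return t,E*R.from_euler("Z",-q[5]) if 0 else (t,E*R.from_euler("Z",q[5]))[1]
fit=least_squares(lambda p:np.concatenate([fk(q,p)[0]-x for q,x,_ in D]),[.28,0,.38,.5,.087,.3,0])
P=fit.x;off=None
if __name__=="__main__":
    print(P,np.abs(fit.fun).max())
    for q,x,e in D:
        M=R.from_euler("xyz",e);print((fk(q,P)[1].inv()*M).as_rotvec(),(fk(q,P)[1].apply([0,0,1])-M.apply([0,0,1])))
E
python3 k.py
```

```text
[ 0.2828 -0.0001  0.455   0.4997  0.0862  0.3125  0.0942] 4.664045709223963e-05
[0.0001 0.0001 1.5708] [ 0.0001 -0.0001 -0.    ]
[-0.     -0.0001  1.5709] [0.     0.0001 0.    ]
[-0.     -0.      1.5709] [0. 0. 0.]
[0.0003 0.     1.5705] [ 0.0001 -0.0002  0.0001]
[-0.     -0.      1.5708] [0. 0. 0.]
[ 0.0001 -0.      1.5708] [ 0.0001 -0.0001  0.0001]
```

```bash
cat >> k.py <<'E'
lo=np.array([-2.73,-.86,.23,-1.11,.08,-2.82])+.03;hi=np.array([2.73,2.22,2.46,4.25,2.63,2.82])-.03
def ik(t,M,q0):
    Mr=R.from_matrix(M)
    def f(q):
        x,r=fk(q,P);r=r*R.from_euler("Z",np.pi/2);return np.concatenate([(x-t)*5,(r.inv()*Mr).as_rotvec()])
    s=least_squares(f,np.clip(q0,lo+1e-3,hi-1e-3),bounds=(lo,hi));return s.x,np.abs(s.fun).max()
yaw=-.175;X=np.array([np.cos(yaw),np.sin(yaw),0]);Y=np.array([-np.sin(yaw),np.cos(yaw),0]);Z=np.array([0,0,1.])
C=np.array([.545,-.2125,0]);H=C+.055*X+.032*Z
def tool(tau): return rot(np.cos(tau)*X-np.sin(tau)*Z,-Y)
def bar(th): f=.3566+th;return H+.1547*(-np.cos(f)*X+np.sin(f)*Z)
def tcp(pt,tau,x,z): M=tool(tau);return pt-x*M[:,0]-z*M[:,2],M
E
python3 - <<'E'
from k import *
q=sense()["q"]
t,M=tcp(bar(.16),.75,.025,.008);q1,e=ik(t-.05*M[:,2],M,q);print("pre",t-.05*M[:,2],q1,e);go(t-.05*M[:,2],M)
for th,tau in((.16,.75),(.5,.85),(.9,1.05),(1.25,1.25),(1.6,1.4)):
    t,M=tcp(bar(th),tau,.017,.008);q1,e=ik(t,M,q1);print(th,t,q1,e)
E
```

```text
pre [ 0.4081 -0.1883  0.1297] [-1.0339 -0.2346  2.43    1.0244  0.6948 -0.0398] 0.05300564357813364
move [-6.42 10.87 11.56] [-0.1    0.125  0.11 ]
0.16 [ 0.4495 -0.1956  0.1014] [-0.928  -0.0511  2.4172  1.3814  0.5346 -0.3494] 5.414353861088461e-12
0.5 [ 0.4816 -0.2013  0.1437] [-0.8052 -0.1106  2.2722  0.8718  0.533   0.2719] 5.306796989693053e-10
0.9 [ 0.5336 -0.2105  0.1776] [-0.6546 -0.0103  1.9995  0.3583  0.7139  0.8712] 9.134636189817025e-12
1.25 [ 0.5862 -0.2198  0.1888] [-0.5562  0.1709  1.718   0.1439  0.9584  1.1243] 5.551115123125783e-16
1.6 [ 0.6386 -0.2291  0.1803] [-0.4967  0.3635  1.4679  0.059   1.1486  1.2292] 7.578573185673676e-16
```

```bash
python3 - <<'E'
from k import *
q=sense()["q"]
t,M=tcp(bar(.16),1.0,.024,.008);pre=t-.035*X
for n,p in(("hi",pre+.08*Z),("pre",pre),("in",t)):
    q1,e=ik(p,M,q);print(n,p,q1,e);q=q1;go(p,M)
for th,tau in((.16,1.0),(.5,1.0),(.9,1.1),(1.25,1.25),(1.6,1.4)):
    t,M=tcp(bar(th),tau,.017,.008);q1,e=ik(t,M,q1);print(th,t,q1,e)
E
```

```text
hi [ 0.4081 -0.1883  0.1822] [-0.8838 -0.3548  2.2859  0.5006  0.8224  0.5894] 6.870420898863472e-12
move [-3.06 10.88  7.52] [-0.085 -0.124  0.122]
pre [ 0.4081 -0.1883  0.1022] [-0.8838 -0.1689  2.3574  0.6651  0.6063  0.3733] 1.5006051956589772e-11
move [-8.18 10.86 13.67] [-0.085 -0.124  0.122]
in [ 0.4426 -0.1944  0.1022] [-0.8095 -0.0824  2.285   0.6491  0.5584  0.4444] 1.8138268664813495e-12
move [-5.52 11.38 15.89] [-0.085 -0.124  0.122]
0.16 [ 0.4484 -0.1954  0.106 ] [-0.7984 -0.0783  2.2705  0.6342  0.5613  0.4697] 2.0519697052634456e-12
0.5 [ 0.481  -0.2012  0.1464] [-0.7423 -0.0917  2.1734  0.5165  0.6285  0.648 ] 1.3836931600508251e-11
0.9 [ 0.5336 -0.2105  0.1785] [-0.6398  0.0069  1.9625  0.2972  0.7676  0.9336] 2.657623530532421e-09
1.25 [ 0.5862 -0.2198  0.1888] [-0.5562  0.1709  1.718   0.1439  0.9584  1.1243] 4.2724518814311885e-09
1.6 [ 0.6386 -0.2291  0.1803] [-0.4967  0.3635  1.4679  0.059   1.1486  1.2292] 7.222954873098431e-16
```

Call:
play_rows --pt "-0.8 2.5 2 -0.02 -0.03 0.03 0" --pt "-1.6 5 4 -0.04 -0.06 0.06 0" --pt "-2.4 8 6 -0.06 -0.09 0.09 0" --pt "-3.1 10.9 7.5 -0.085 -0.124 0.122 0" --pt "-3.1 10.9 7.5 -0.085 -0.124 0.122 0" --pt "-5 10.9 9.8 -0.085 -0.124 0.122 0" --pt "-6.6 10.9 11.8 -0.085 -0.124 0.122 0" --pt "-8.2 10.9 13.7 -0.085 -0.124 0.122 0" --pt "-8.2 10.9 13.7 -0.085 -0.124 0.122 0" --pt "-8.2 10.9 13.7 -0.085 -0.124 0.122 0"

```text
clock: 13.0
tcp_pos: [0.4072, -0.1878, 0.1008]
eef_rot: [-3.137, -0.568, -0.179]
contact_force: [1.1, -0.8, 0.1]
width: 0.0001
grip_force: 0.0
```

```bash
python3 - <<'E'
from k import *
s=sense();print(s["contact_force"],s["q"])
t,M=tcp(bar(.16),1.0,.024,.008);go(t,M)
for th in(.16,.3,.5,.7):
    t,M=tcp(bar(th),1.0,.017,.008);print(th);go(t,M)
s=sense();W=cam("wrist");f=grab_frame("wrist");t=grab_frame("scene")
m=np.hstack([f[100:400,120:520],cv2.resize(t[140:290,180:380],(400,300))])
cv2.imwrite("pics/m4.png",m[:,:,::-1])
E
```

```text
[ 1.0823 -0.7817  0.1474] [-0.8859 -0.1665  2.3583  0.6661  0.6082  0.3725]
move [3.11 0.03 1.82] [-0.003  0.003 -0.003]
0.16
move [3.81 0.02 1.82] [-0.003  0.003 -0.003]
0.3
move [5.79 0.02 0.94] [-0.003  0.003 -0.003]
0.5
move [8.79 0.   0.19] [-0.003  0.003 -0.003]
0.7
move [11.87 -0.01  0.05] [-0.003  0.003 -0.003]
```

View pics/m4.png

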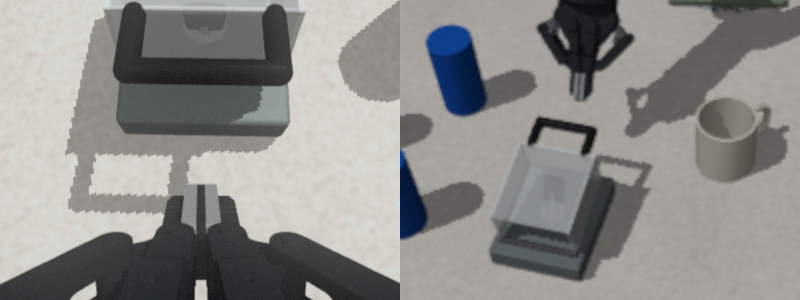

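The closed fingertips are in front of and below the bar's middle. The bar runs (118,72)–(290,72) in the left panel, with the tips at (200,190). I'll go in and lift.

Call:
play_rows --pt "1 0 0.6 0 0 0 0" --pt "2 0 1.2 0 0 0 0" --pt "3 0 1.8 0 0 0 0" --pt "3.8 0 1.8 0 0 0 0" --pt "4.8 0 1.4 0 0 0 0" --pt "5.8 0 0.9 0 0 0 0" --pt "6.8 0 0.65 0 0 0 0" --pt "7.8 0 0.4 0 0 0 0" --pt "8.8 0 0.2 0 0 0 0" --pt "8.8 0 0.2 0 0 0 0"

```text
clock: 13.93
tcp_pos: [0.4851, -0.2047, 0.1532]
eef_rot: [3.136, -0.58, -0.173]
contact_force: [0.9, -0.1, 0.5]
width: 0.0003
grip_force: 0.0
```

```bash
python3 - <<'E'
from k import *
s=sense();W=cam("wrist");print(s["contact_force"])
for th,tau in((.7,1.05),(.9,1.1),(1.1,1.2),(1.25,1.25),(1.45,1.35),(1.6,1.4)):
    t,M=tcp(bar(th),tau,.017,.008);print(th);go(t,M)
print([proj(W,bar(th)) for th in(.3,.5)])
t=grab_frame("scene");f=grab_frame("wrist")
m=np.hstack([f[100:400,120:520],cv2.resize(t[140:290,180:380],(400,300))])
cv2.imwrite("pics/m5.png",m[:,:,::-1])
E
```

```text
[ 0.9201 -0.1078  0.5071]
0.7
move [ 2.37 -0.27  0.12] [ 0.005 -0.059  0.001]
0.9
move [ 5.47 -0.27  0.55] [ 0.005 -0.109  0.001]
1.1
move [ 8.46 -0.27  1.5 ] [ 0.005 -0.209  0.001]
1.25
move [10.5  -0.27  2.62] [ 0.005 -0.259  0.001]
1.45
move [12.96 -0.27  4.51] [ 0.005 -0.359  0.001]
1.6
move [14.49 -0.28  6.24] [ 0.005 -0.409  0.001]
[array([314.3904, 328.0278]), array([314.0095, 276.3392])]
```

View pics/m5.png

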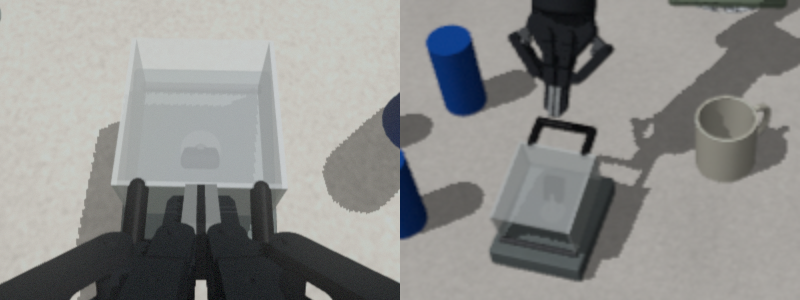

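The fingertips passed over the bar without lifting it: the bar is still at its old place, (565,125) in the right panel. I'll re-measure the bar from the previous close wrist view.

```bash
python3 - <<'E'
from k import *
s=sense();K,o,Mc=cam("wrist");M=R.from_euler("xyz",s["eef_rot"]).as_matrix()
ro=M.T@(o-s["tcp_pos"]);rM=M.T@Mc
M0=R.from_euler("xyz",[-3.137,-.568,-.179]).as_matrix();t0=np.array([.4072,-.1878,.1008])
W0=(K,t0+M0@ro,M0@rM)
print(W0[1],[proj(W0,bar(a)) for a in(0,.1,.16,.2)])
M1=R.from_euler("xyz",[3.1376,-.6947,-.0235]).as_matrix();W1=(K,np.array([.3863,-.0784,.2592])+M1@ro,M1@rM)
S=cam("scene")
print("W0+W1",tri((W0,(324,171)),(W1,(452,258.5))),"W0+S",tri((W0,(324,171)),(S,(263.6,202.4))),"W1+S",tri((W1,(452,258.5)),(S,(263.6,202.4))))
# intersect W0 ray with box plane through bar circle
o,d=ray(W0,(324,171))
for t in np.arange(.12,.22,.005):
    p=o+d*t-H;x=p@X;print(round(t,3),(o+d*t).round(4),"r",np.hypot(x,p[2]).round(4),"th",(np.arctan2(p[2],-x)-.3566).round(3)) if abs(np.hypot(x,p[2])-.1547)<.006 else 0
E
```

```text
[ 0.3891 -0.1855  0.2541] [array([320.9392, 210.8987]), array([320.821 , 187.7456]), array([320.744 , 171.2588]), array([320.6904, 159.1448])]
W0+W1 (array([ 0.4642, -0.1996,  0.1123]), np.float64(0.00031366314748105525)) W0+S (array([ 0.4657, -0.1981,  0.1095]), np.float64(0.001908176264844375)) W1+S (array([ 0.4649, -0.1983,  0.1095]), np.float64(0.0021201325153546624))
0.16 [ 0.4639 -0.1997  0.1133] r 0.1594 th 0.179
0.165 [ 0.4663 -0.2001  0.1089] r 0.1551 th 0.162
0.17 [ 0.4686 -0.2005  0.1046] r 0.1509 th 0.145
```

The bar is where I had it, at (0.465, -0.199, 0.110), so the miss came from tracking lag cutting the corner. I'll back off and go in again with dwells.

```bash
python3 - <<'E'
from k import *
t,M=tcp(bar(.16),1.0,.028,.002);pre=t-.035*X
for p in(pre+.05*Z,pre,t): go(p,M)
E
```

```text
move [-6.68 -0.15 -3.72] [ 0.002 -0.004  0.   ]
move [-9.4  -0.16  0.48] [ 0.002 -0.004  0.   ]
move [-6.46 -0.16  2.38] [ 0.002 -0.004  0.   ]
```

Call:
play_rows --pt "-1 -0.1 -1.5 0 0 0 0" --pt "-3.5 -0.1 -2.8 0 0 0 0" --pt "-6.7 -0.1 -3.7 0 0 0 0" --pt "-6.7 -0.1 -3.7 0 0 0 0" --pt "-6.7 -0.1 -3.7 0 0 0 0" --pt "-8 -0.1 -1.6 0 0 0 0" --pt "-9.4 -0.1 0.5 0 0 0 0" --pt "-9.4 -0.1 0.5 0 0 0 0" --pt "-9.4 -0.1 0.5 0 0 0 0" --pt "-9.4 -0.1 0.5 0 0 0 0"

```text
clock: 14.87
tcp_pos: [0.4077, -0.1888, 0.0938]
eef_rot: [3.141, -0.572, -0.176]
contact_force: [0.2, -0.6, 0.5]
width: 0.0001
grip_force: 0.0
```

Call:
play_rows --pt "0.7 0 0.5 0 0 0 0" --pt "1.4 0 1 0 0 0 0" --pt "2.1 0 1.4 0 0 0 0" --pt "2.9 0 1.9 0 0 0 0" --pt "2.9 0 1.9 0 0 0 0" --pt "2.9 0 1.9 0 0 0 0" --pt "2.9 0 1.9 0 0 0 0" --pt "2.9 0 1.9 0 0 0 0" --pt "2.9 0 1.9 0 0 0 0" --pt "2.9 0 1.9 0 0 0 0"

```text
clock: 15.7
tcp_pos: [0.4406, -0.194, 0.0921]
eef_rot: [-3.141, -0.57, -0.177]
contact_force: [0.3, 0.7, -0.6]
width: -0.0001
grip_force: 0.0
```

```bash
python3 - <<'E'
from k import *
s=sense();print(s["contact_force"]);Mi=R.from_euler("xyz",s["eef_rot"]).as_matrix()
print("bar in tool",Mi.T@(bar(.16)-s["tcp_pos"]),"S px of tip")
for th in(.16,.3,.4,.5,.6):
    t,M=tcp(bar(th),1.0,.017,.002);go(t,M)
E
```

```text
[ 0.2937  0.7281 -0.5698]
bar in tool [0.0312 0.     0.0006] S px of tip
move [ 1.42  0.   -0.14] [ 0.     0.001 -0.002]
move [ 3.4   0.   -1.01] [ 0.     0.001 -0.002]
move [ 4.88 -0.   -1.46] [ 0.     0.001 -0.002]
move [ 6.4  -0.01 -1.76] [ 0.     0.001 -0.002]
move [ 7.94 -0.01 -1.9 ] [ 0.     0.001 -0.002]
```

Call:
play_rows --pt "0.5 0 0.2 0 0 0 0" --pt "1 0 0.1 0 0 0 0" --pt "1.5 0 0 0 0 0 0" --pt "2.2 0 -0.3 0 0 0 0" --pt "2.8 0 -0.5 0 0 0 0" --pt "3.4 0 -0.8 0 0 0 0" --pt "4.2 0 -1.1 0 0 0 0" --pt "4.9 0 -1.3 0 0 0 0" --pt "4.9 0 -1.3 0 0 0 0" --pt "4.9 0 -1.3 0 0 0 0"

```text
clock: 16.53
tcp_pos: [0.4754, -0.2005, 0.1305]
eef_rot: [3.141, -0.572, -0.176]
contact_force: [-0.2, -0.0, 0.5]
width: 0.0001
grip_force: 0.0
```

```bash
python3 - <<'E'
from k import *
s=sense();f=grab_frame("scene");cv2.imwrite("pics/s5.png",f[:,:,::-1])
a=cv2.imread("pics/scene0.png").astype(int);b=f[:,:,::-1].astype(int)
S=cam("scene");print(s["contact_force"],[proj(S,bar(t)) for t in(.16,.4)])
for t in(.16,.4):
    u=[proj(S,bar(t)+y*Y) for y in np.linspace(-.032,.032,9)];print([int(b[int(v[1]),int(v[0])].mean()) for v in u])
E
```

```text
[-0.1749 -0.0244  0.532 ] [array([262.6268, 202.9218]), array([258.5253, 201.1413])]
[21, 17, 27, 17, 31, 17, 34, 31, 108]
[32, 39, 36, 38, 36, 32, 40, 30, 31]
```

```bash
cat >> k.py <<'E'
def runs(f,col,thr=55,r0=0,r1=479):
    m=(f[:,int(col)].max(1)<thr).astype(int);e=np.diff(np.r_[0,m,0]);a=np.where(e==1)[0];b=np.where(e==-1)[0]
    return [(int(i),int(j)) for i,j in zip(a,b) if j-i>=4 and i>=r0 and j<=r1+1]
def hruns(f,row,thr=55):
    return runs(f.transpose(1,0,2),row,thr,0,640)
E
python3 - <<'E'
from k import *
W=cam("wrist");f=grab_frame("wrist");S=cam("scene");g=grab_frame("scene");T=cam("top");h=grab_frame("top")
for th in(.16,.3,.4,.5): print(th,"W",proj(W,bar(th)-.025*Y),proj(W,bar(th)+.025*Y),"T",proj(T,bar(th)-.025*Y),"S",proj(S,bar(th)-.025*Y),proj(S,bar(th)+.025*Y))
for c in(225,240,250,260,270,365,375,385,395,405): print(c,runs(f,c))
print("scene");[print(c,runs(g,c,60,170,270)) for c in(244,248,252,270,275,280)]
print("top");[print(c,runs(h,c,45,200,320)) for c in range(352,396,6)]
E
```

```text
0.16 W [372.0991 329.3113] [267.9953 329.3138] T [380.6573 269.2868] S [253.2005 201.3448] [272.119  204.5099]
0.3 W [376.5539 298.9243] [263.3563 298.9385] T [382.5217 263.7144] S [250.7419 199.8651] [270.0178 203.0823]
0.4 W [379.6416 270.832 ] [260.1364 270.8583] T [383.917  259.0633] S [248.7909 199.5167] [268.3302 202.7777]
0.5 W [382.5001 237.5464] [257.151  237.5881] T [385.3456 253.9047] S [246.6922 199.7926] [266.4988 203.1028]
225 [(342, 351), (352, 357), (358, 363), (370, 480)]
240 [(267, 277), (334, 362), (364, 368), (369, 374), (375, 480)]
250 [(242, 278), (337, 480)]
260 [(251, 279), (343, 480)]
270 [(251, 260), (261, 279), (340, 480)]
365 [(253, 262), (265, 280), (333, 377), (378, 480)]
375 [(254, 259), (266, 280), (346, 480)]
385 [(254, 259), (271, 280), (344, 371), (372, 480)]
395 [(227, 231), (242, 253), (271, 280), (348, 480)]
405 [(353, 480)]
scene
244 [(197, 208)]
248 [(197, 201)]
252 [(172, 182), (198, 202), (261, 265)]
270 [(181, 186), (202, 217), (258, 268)]
275 [(177, 184), (240, 268)]
280 [(170, 179), (231, 255)]
top
352 [(229, 239), (269, 281)]
358 [(217, 221), (250, 256)]
364 [(241, 247), (252, 259), (265, 297)]
370 [(253, 259), (260, 288), (289, 293)]
376 [(254, 260), (267, 288), (289, 293), (298, 305), (307, 321)]
382 [(255, 260), (271, 289), (298, 306)]
388 [(250, 262), (271, 276), (280, 297)]
394 [(281, 287)]
```

The bar now shows at wrist rows 255–280, which matches θ≈0.4, so the cover is lifting. I'll continue along the arc.

```bash
python3 - <<'E'
from k import *
for th,tau in((.5,1.0),(.6,1.02),(.7,1.05),(.8,1.08),(.9,1.1),(1.0,1.15),(1.1,1.2),(1.2,1.23)):
    t,M=tcp(bar(th),tau,.017,.003);go(t,M)
E
```

```text
move [ 1.5   0.01 -0.58] [-0.     0.001 -0.002]
move [ 3.05  0.   -0.76] [-0.    -0.019 -0.002]
move [ 4.61 -0.   -0.8 ] [-0.    -0.049 -0.002]
move [ 6.16 -0.   -0.68] [-0.    -0.079 -0.002]
move [ 7.68 -0.01 -0.4 ] [-0.    -0.099 -0.002]
move [ 9.18 -0.01 -0.02] [-0.    -0.149 -0.002]
move [10.63 -0.01  0.51] [-0.    -0.199 -0.002]
move [12.   -0.01  1.21] [-0.    -0.229 -0.002]
```

Call:
play_rows --pt "0.8 0 -0.2 0 0 0 0" --pt "1.5 0 -0.5 0 0 0 0" --pt "2.3 0 -0.6 0 -0.01 0 0" --pt "3.1 0 -0.7 0 -0.02 0 0" --pt "3.9 0 -0.75 0 -0.03 0 0" --pt "4.6 0 -0.8 0 -0.05 0 0" --pt "5.4 0 -0.75 0 -0.065 0 0" --pt "6.2 0 -0.65 0 -0.08 0 0" --pt "6.9 0 -0.5 0 -0.09 0 0" --pt "7.7 0 -0.35 0 -0.1 0 0"

```text
clock: 17.57
tcp_pos: [0.5369, -0.2113, 0.1744]
eef_rot: [-3.141, -0.47, -0.177]
contact_force: [-0.8, -0.9, 0.4]
width: 0.0001
grip_force: 0.5
```

```bash
python3 - <<'E'
from k import *
s=sense();W=cam("wrist");f=grab_frame("wrist");T=cam("top");h=grab_frame("top");print(s["contact_force"])
for th in(.7,.8,.9,1.): print(th,"W",proj(W,bar(th)-.025*Y),"T",proj(T,bar(th)-.025*Y),proj(T,bar(th)+.025*Y))
for c in(245,260,270,365,375,390): print(c,runs(f,c))
print("top");[print(c,runs(h,c,45,200,320)) for c in range(358,396,6)]
for th,tau in((1.0,1.15),(1.1,1.2),(1.2,1.23),(1.3,1.28),(1.4,1.33),(1.5,1.36),(1.6,1.4)):
    t,M=tcp(bar(th),tau,.017,.003);go(t,M)
E
```

```text
[-0.8412 -0.8969  0.412 ]
0.7 W [375.9571 336.2166] T [388.2269 242.3066] [366.8199 238.4995]
0.8 W [377.3915 304.1215] T [389.6389 236.0141] [368.1257 232.2027]
0.9 W [378.3212 269.2256] T [391.0042 229.505 ] [369.4159 225.6954]
1.0 W [378.6828 232.81  ] T [392.3025 222.8718] [370.6716 219.07  ]
245 [(338, 480)]
260 [(252, 256), (268, 281), (342, 480)]
270 [(267, 282), (339, 480)]
365 [(258, 263), (272, 283), (333, 480)]
375 [(276, 284), (342, 480)]
390 [(252, 258), (274, 284), (343, 480)]
top
358 [(213, 221), (235, 248), (266, 295)]
364 [(233, 252), (260, 276), (278, 286)]
370 [(222, 227), (233, 270), (273, 278), (296, 304)]
376 [(223, 228), (231, 264), (301, 310)]
382 [(225, 230), (232, 247), (249, 254), (305, 316)]
388 [(226, 231), (236, 247)]
394 [(227, 232), (237, 248)]
move [ 1.24 -0.06  0.25] [ 0.001 -0.052 -0.001]
move [ 2.74 -0.07  0.64] [ 0.001 -0.102 -0.001]
move [ 4.17 -0.07  1.2 ] [ 0.001 -0.132 -0.001]
move [ 5.55 -0.07  1.87] [ 0.001 -0.182 -0.001]
move [ 6.85 -0.07  2.68] [ 0.001 -0.232 -0.001]
move [ 8.04 -0.07  3.64] [ 0.001 -0.262 -0.001]
move [ 9.14 -0.07  4.69] [ 0.001 -0.302 -0.001]
```

Call:
play_rows --pt "0.6 0 0.1 0 -0.03 0 0" --pt "1.3 0 0.2 0 -0.05 0 0" --pt "2 0 0.45 0 -0.08 0 0" --pt "2.8 0 0.65 0 -0.1 0 0" --pt "3.5 0 0.95 0 -0.12 0 0" --pt "4.2 0 1.2 0 -0.13 0 0" --pt "4.9 0 1.55 0 -0.16 0 0" --pt "5.6 0 1.9 0 -0.18 0 0" --pt "6.2 0 2.3 0 -0.21 0 0" --pt "6.8 0 2.7 0 -0.23 0 0"

```text
clock: 18.5
tcp_pos: [0.6081, -0.2239, 0.1804]
eef_rot: [-3.14, -0.239, -0.177]
contact_force: [-1.1, 0.0, -0.7]
width: 0.0001
grip_force: 0.3
```

Call:
play_rows --pt "0.6 0 0.3 0 -0.015 0 0" --pt "1.2 0 0.6 0 -0.03 0 0" --pt "1.7 0 0.9 0 -0.05 0 0" --pt "2.2 0 1.1 0 -0.07 0 0" --pt "2.3 0 1.2 0 -0.07 0 0" --pt "2.3 0 1.2 0 -0.07 0 0" --pt "2.3 0 1.2 0 -0.07 0 0" --pt "2.3 0 1.2 0 -0.07 0 0" --pt "2.3 0 1.2 0 -0.07 0 0" --pt "2.3 0 1.2 0 -0.07 0 0"

```text
clock: 19.33
tcp_pos: [0.6328, -0.2284, 0.175]
eef_rot: [-3.141, -0.171, -0.177]
contact_force: [0.4, 0.2, -0.0]
width: -0.0002
grip_force: 0.0
```

```bash
python3 - <<'E'
from k import *
s=sense();W=cam("wrist");f=grab_frame("wrist");T=cam("top");h=grab_frame("top");S=cam("scene");g=grab_frame("scene");print(s["contact_force"])
for th in(1.3,1.4,1.5,1.6,1.7): print(th,"W",proj(W,bar(th)-.025*Y),"T",proj(T,bar(th)-.025*Y),proj(T,bar(th)+.025*Y),"S",proj(S,bar(th)-.025*Y),proj(S,bar(th)+.025*Y))
for c in(245,260,270,365,375,390): print(c,runs(f,c))
print("top");[print(c,runs(h,c,45,150,300)) for c in range(364,408,6)]
print("scene");[print(c,runs(g,c,50,120,300)) for c in range(200,260,6)]
for th,tau in((1.57,1.4),(1.65,1.4)):
    t,M=tcp(bar(th),tau,.017,.003);go(t,M)
E
```

```text
[ 0.446   0.229  -0.0137]
1.3 W [381.1434 365.2778] T [395.6109 203.1902] [374.0513 199.4461] S [227.2001 225.6675] [248.9145 229.5329]
1.4 W [380.898  326.5728] T [396.4661 197.0184] [374.9953 193.3038] S [224.8678 231.5957] [246.7412 235.5412]
1.5 W [380.0234 288.0125] T [397.1777 191.1875] [375.826  187.5068] S [222.6737 237.9538] [244.6776 241.9785]
1.6 W [378.5816 251.1528] T [397.738  185.7742] [376.5334 182.1308] S [220.6522 244.6582] [242.7562 248.7598]
1.7 W [376.6687 217.3034] T [398.1425 180.8446] [377.1103 177.2418] S [218.836  251.6158] [241.0074 255.7905]
245 [(334, 350), (355, 480)]
260 [(276, 281), (343, 480)]
270 [(276, 281), (340, 480)]
365 [(273, 283), (332, 480)]
375 [(275, 283), (342, 480)]
390 [(278, 283), (340, 480)]
top
364 [(181, 190), (216, 221), (246, 250)]
370 [(176, 180), (216, 223), (249, 253)]
376 [(165, 169), (191, 196), (218, 223)]
382 [(180, 202), (219, 228), (256, 260)]
388 [(181, 206), (221, 228), (261, 265)]
394 [(184, 207), (220, 226), (268, 275), (283, 290)]
400 [(187, 206), (261, 266)]
406 [(191, 203), (235, 251)]
scene
200 []
206 [(203, 212)]
212 [(170, 175), (179, 204), (207, 218)]
218 [(174, 178), (182, 214), (218, 224), (239, 253)]
224 [(146, 161), (171, 178), (183, 225), (240, 245)]
230 [(124, 136), (145, 160), (170, 178), (182, 229), (241, 246)]
236 [(158, 163), (168, 177), (180, 232), (242, 247)]
242 [(148, 160), (162, 215), (220, 230), (244, 248)]
248 [(196, 209), (217, 227), (245, 259)]
254 [(213, 221), (228, 237)]
move [ 0.26 -0.03 -0.17] [-0.    -0.    -0.002]
move [ 1.3  -0.04  0.49] [-0.    -0.    -0.002]
```

The cover is at ≈1.53 rad. I'll nudge it a bit further, retreat, and plan the toggle push.

```bash
python3 - <<'E'
from k import *
tau=1.2;M=tool(tau);q=sense()["q"]
def corner(x,z): return C+x*X+z*Z-.011*M[:,0]-.025*M[:,2]
q=ik(bar(1.57)-.1*X,M,q)[0]
for n,p in(("over",corner(-.06,.13)),("pre",corner(-.06,.058)),("t0",corner(-.03,.058)),("t1",corner(.008,.058)),("t2",corner(.014,.058)),("t3",corner(.018,.058))):
    q,e=ik(p,M,q);print(n,p,q,round(e,6));go(p,M)
E
```

```text
over [ 0.4669 -0.1987  0.1493] [-0.6849 -0.0539  2.061   0.2438  0.8223  0.9227] 0.0
move [-17.06  -0.01  -0.34] [-0.     0.2   -0.002]
pre [ 0.4669 -0.1987  0.0773] [-0.6849  0.0821  2.1106  0.2993  0.6434  0.8484] 0.0
move [-18.28  -0.     6.75] [-0.     0.2   -0.002]
t0 [ 0.4964 -0.2039  0.0773] [-0.6497  0.1405  2.0439  0.2798  0.6432  0.8981] 0.0
move [-15.33  -0.01   7.26] [-0.     0.2   -0.002]
t1 [ 0.5339 -0.2105  0.0773] [-0.6114  0.2114  1.9573  0.2558  0.6501  0.9555] 0.0
move [-11.58  -0.01   7.91] [-0.     0.2   -0.002]
t2 [ 0.5398 -0.2116  0.0773] [-0.6059  0.2223  1.9434  0.2522  0.6518  0.964 ] 0.0
move [-10.99  -0.01   8.01] [-0.     0.2   -0.002]
t3 [ 0.5437 -0.2123  0.0773] [-0.6023  0.2295  1.9341  0.2497  0.6531  0.9696] 0.0
move [-10.6   -0.01   8.08] [-0.     0.2   -0.002]
```

Call:
play_rows --pt "0.3 0 0 0 0 0 0" --pt "0.5 0 0 0 0 0 0" --pt "0.5 0 0 0 0 0 0" --pt "0.5 0 0 0 0 0 0" --pt "0 0 -0.5 0 0 0 0" --pt "-1.5 0 -1.5 0 0.02 0 0" --pt "-4 0 -2 0 0.05 0 0" --pt "-7 0 -2 0 0.1 0 0" --pt "-10 0 -2 0 0.15 0 0" --pt "-13 0 -2 0 0.2 0 0"

```text
clock: 20.32
tcp_pos: [0.5026, -0.2051, 0.173]
eef_rot: [3.141, -0.374, -0.176]
contact_force: [-0.9, 0.2, 0.4]
width: -0.0001
grip_force: 0.0
```

```bash
python3 - <<'E'
from k import *
tau=1.2;M=tool(tau)
def corner(x,z): return C+x*X+z*Z-.011*M[:,0]-.025*M[:,2]
for n,p in(("over",corner(-.06,.13)),("pre",corner(-.06,.058))): go(p,M)
f=grab_frame("scene");S=cam("scene");T=cam("top");h=grab_frame("top")
for th in(1.5,1.6,1.7): print(th,"S",proj(S,bar(th)),"T",proj(T,bar(th)))
c=[int(proj(S,bar(1.57))[0]),int(proj(T,bar(1.57))[0])];print(c,runs(f,c[0],50,200,300),runs(h,c[1],45,120,240))
E
```

```text
move [-4.24 -0.    0.88] [ 0.001 -0.003 -0.001]
move [-6.87 -0.01  7.58] [ 0.001 -0.003 -0.001]
1.5 S [233.6305 239.9579] T [386.49   189.3451]
1.6 S [231.6587 246.7006] T [387.124  183.9505]
1.7 S [229.8759 253.6945] T [387.615  179.0412]
[232, 386] [(244, 249)] [(183, 187), (216, 227)]
```

Cover ≈1.59 rad, upright. Now down in front of the toggle and push.

Call:
play_rows --pt "-2 0 0.4 0 0 0 0" --pt "-4.2 0 0.9 0 0 0 0" --pt "-4.5 0 0.9 0 0 0 0" --pt "-4.5 0 0.9 0 0 0 0" --pt "-5.3 0 3 0 0 0 0" --pt "-6.1 0 5.3 0 0 0 0" --pt "-6.9 0 7.6 0 0 0 0" --pt "-6.9 0 7.6 0 0 0 0" --pt "-6.9 0 7.6 0 0 0 0" --pt "-6.9 0 7.6 0 0 0 0"

```text
clock: 21.25
tcp_pos: [0.4692, -0.1999, 0.0784]
eef_rot: [3.141, -0.373, -0.176]
contact_force: [-0.2, -1.0, -0.1]
width: -0.0003
grip_force: 0.0
```

```bash
python3 - <<'E'
from k import *
tau=1.2;M=tool(tau);s=sense();print(s["contact_force"])
def corner(x,z): return C+x*X+z*Z-.011*M[:,0]-.025*M[:,2]
for x in(-.03,.008,.014): go(corner(x,.058),M)
W=cam("wrist");f=grab_frame("wrist");np.save("w.npy",f)
piv=C+.03*Z
for a in(-.5,.0,.5): print(a,proj(W,piv+.048*(np.sin(a)*X+np.cos(a)*Z)))
for c in(296,304,312,320,328,336,344):print(c,runs(f,c,60)[:4])
E
```

```text
[-0.1679 -1.038  -0.0886]
move [ 2.52 -0.08  1.1 ] [ 0.001 -0.003 -0.001]
move [ 6.06 -0.09  2.49] [ 0.001 -0.003 -0.001]
move [ 6.62 -0.09  2.71] [ 0.001 -0.003 -0.001]
-0.5 [318.3088 187.4466]
0.0 [318.2531 134.3289]
0.5 [318.3639  92.7491]
296 [(79, 86), (174, 190), (296, 306), (307, 331)]
304 [(80, 86), (165, 194), (324, 480)]
312 [(80, 86), (165, 194), (329, 480)]
320 [(80, 86), (167, 195), (285, 326), (327, 331)]
328 [(82, 86), (167, 195), (331, 400), (406, 480)]
336 [(81, 86), (166, 194), (325, 480)]
344 [(82, 86), (167, 194), (297, 306), (314, 480)]
```

Call:
play_rows --pt "1.2 -0.1 0.6 0 0 0 0" --pt "2.4 -0.1 1.1 0 0 0 0" --pt "3.3 -0.1 1.4 0 0 0 0" --pt "4.2 -0.1 1.8 0 0 0 0" --pt "5.1 -0.1 2.1 0 0 0 0" --pt "5.8 -0.1 2.4 0 0 0 0" --pt "6.3 -0.1 2.6 0 0 0 0" --pt "6.6 -0.1 2.7 0 0 0 0" --pt "6.6 -0.1 2.7 0 0 0 0" --pt "6.6 -0.1 2.7 0 0 0 0"

```text
clock: 22.13
tcp_pos: [0.5451, -0.2135, 0.0829]
eef_rot: [3.138, -0.387, -0.176]
contact_force: [3.8, 4.3, 14.7]
width: -0.0002
grip_force: 6.2
```

Call:
play_rows --pt "0.1 0 0.05 0 0 0 0" --pt "0.2 0 0.1 0 0 0 0" --pt "0.3 0 0.1 0 0 0 0" --pt "0.3 0 0.1 0 0 0 0" --pt "0.3 0 0.1 0 0 0 0" --pt "0.3 0 0.1 0 0 0 0" --pt "0.3 0 0.1 0 0 0 0" --pt "0.3 0 0.1 0 0 0 0" --pt "0.3 0 0.1 0 0 0 0" --pt "0.3 0 0.1 0 0 0 0"

```text
clock: 22.97
tcp_pos: [0.5475, -0.2139, 0.0825]
eef_rot: [3.138, -0.386, -0.176]
contact_force: [3.6, 2.4, 13.3]
width: 0.0002
grip_force: 5.9
```

There is an odd 13 N upward force, so I'll back off and check the toggle.

Call:
play_rows --pt "0 0 -0.7 0 0 0 0" --pt "0 0 -1.5 0 0 0 0" --pt "-0.6 0 -2.5 0 0 0 0" --pt "-2 0 -4.2 0 0 0 0" --pt "-4 0 -5 0 0 0 0" --pt "-5.5 0 -5.2 0 0 0 0" --pt "-5.5 0 -5.2 0 0 0 0" --pt "-5.5 0 -5.2 0 0 0 0" --pt "-5.5 0 -5.2 0 0 0 0" --pt "-5.5 0 -5.2 0 0 0 0"

```text
clock: 23.8
tcp_pos: [0.4728, -0.1991, 0.1045]
eef_rot: [-3.141, -0.372, -0.176]
contact_force: [0.3, -0.6, -0.7]
width: -0.0001
grip_force: 0.0
```

```bash
python3 - <<'E'
from k import *
s=sense();print(s["contact_force"],s["tcp_pos"])
W=cam("wrist");f=grab_frame("wrist");np.save("w2.npy",f)
S=cam("scene");g=grab_frame("scene");T=cam("top");h=grab_frame("top");piv=C+.03*Z
for a in(-.5,-.25,.0,.25,.5): print(a,[proj(W,piv+l*(np.sin(a)*X+np.cos(a)*Z)) for l in(.018,.052)],"S",proj(S,piv+.04*(np.sin(a)*X+np.cos(a)*Z)),"T",proj(T,piv+.04*(np.sin(a)*X+np.cos(a)*Z)))
for c in(296,304,312,320,328,336,344):print(c,runs(f,c,60)[:5])
for th in(1.5,1.6,1.7): print(th,"S",proj(S,bar(th)),"T",proj(T,bar(th)))
print(runs(g,232,50,200,300),runs(h,386,45,120,240))
E
```

```text
[ 0.3035 -0.6357 -0.7218] [ 0.4728 -0.1991  0.1045]
-0.5 [array([321.2604, 191.575 ]), array([321.3225, 208.2163])] S [257.2289 231.8768] T [372.2366 245.6623]
-0.25 [array([321.2604, 184.1974]), array([321.3237, 183.2836])] S [255.8926 233.7881] T [373.0003 241.8988]
0.0 [array([321.2586, 176.8003]), array([321.3178, 157.9327])] S [254.5785 236.5217] T [373.6858 238.0315]
0.25 [array([321.2553, 169.9553]), array([321.3054, 135.036 ])] S [253.3757 239.909 ] T [374.2459 234.3258]
0.5 [array([321.2505, 164.177 ]), array([321.2882, 116.9784])] S [252.3679 243.7273] T [374.6435 231.0334]
296 [(297, 301), (302, 306), (313, 334), (335, 480)]
304 [(106, 111), (132, 170), (324, 480)]
312 [(130, 177), (329, 480)]
320 [(107, 111), (130, 177), (286, 324), (329, 379), (407, 480)]
328 [(106, 111), (130, 168), (330, 400), (406, 480)]
336 [(107, 112), (131, 177), (325, 480)]
344 [(131, 176), (298, 302), (313, 480)]
1.5 S [233.6305 239.9579] T [386.49   189.3451]
1.6 S [231.6587 246.7006] T [387.124  183.9505]
1.7 S [229.8759 253.6945] T [387.615  179.0412]
[(244, 249)] [(183, 187), (220, 227)]
```

```bash
python3 - <<'E'
from k import *
W=cam("wrist");piv=C+.03*Z;print(W[1],(W[1]-piv)@X)
for a in np.arange(-.5,.61,.1):
    u=np.sin(a)*X+np.cos(a)*Z;n=np.cos(a)*X-np.sin(a)*Z
    print(round(a,2),[proj(W,piv+l*u+t*n)[1].round(0) for l in(.018,.052) for t in(-.0055,.0055)])
f=np.load("w2.npy")
for c in(308,316,326,334): print(c,f[100:190:4,c].mean(1).astype(int))
E
```

```text
[ 0.4844 -0.2014  0.2579] -0.06158236756144305
-0.5 [np.float64(200.0), np.float64(182.0), np.float64(217.0), np.float64(197.0)]
-0.4 [np.float64(197.0), np.float64(179.0), np.float64(208.0), np.float64(187.0)]
-0.3 [np.float64(194.0), np.float64(176.0), np.float64(198.0), np.float64(177.0)]
-0.2 [np.float64(191.0), np.float64(173.0), np.float64(188.0), np.float64(166.0)]
-0.1 [np.float64(188.0), np.float64(170.0), np.float64(178.0), np.float64(156.0)]
-0.0 [np.float64(185.0), np.float64(167.0), np.float64(167.0), np.float64(147.0)]
0.1 [np.float64(182.0), np.float64(165.0), np.float64(157.0), np.float64(138.0)]
0.2 [np.float64(179.0), np.float64(162.0), np.float64(148.0), np.float64(129.0)]
0.3 [np.float64(176.0), np.float64(160.0), np.float64(138.0), np.float64(122.0)]
0.4 [np.float64(173.0), np.float64(159.0), np.float64(130.0), np.float64(115.0)]
0.5 [np.float64(170.0), np.float64(157.0), np.float64(122.0), np.float64(110.0)]
0.6 [np.float64(167.0), np.float64(156.0), np.float64(116.0), np.float64(105.0)]
308 [ 61  60  58  81  83  82  84  83  46  41  44  40  32  28  31  30  32  37
  34 112 110 113 114]
316 [ 60  60  54  78  86  85  81  81  44  47  46  38  35  35  33  34  35  29
  36  45  84  93 113]
326 [62 63 52 74 81 81 82 81 43 45 47 39 30 32 33 37 30 79 83 86 86 85 83]
334 [ 63  63  55  73  82  82  82  82  46  47  44  40  34  32  33  33  38  37
  36  41 106 113 176]
```

```bash
python3 - <<'E'
from k import *
s=sense();K,o,Mc=cam("wrist");M=R.from_euler("xyz",s["eef_rot"]).as_matrix();ro=M.T@(o-s["tcp_pos"]);rM=M.T@Mc
W=(K,ro,rM);print("cam in tool",ro,rM[:,2])
for z in(.012,.025,.038): print(z,[proj(W,[x,0,z]).round(0) for x in(-.011,0,.011)])
M0=R.from_euler("xyz",[3.141,-.373,-.176]).as_matrix();W0=(K,np.array([.4692,-.1999,.0784])+M0@ro,M0@rM);piv=C+.03*Z
for a in np.arange(-.6,-.2,.1):
    u=np.sin(a)*X+np.cos(a)*Z;n=np.cos(a)*X-np.sin(a)*Z
    print(round(a,2),[proj(W0,piv+l*u+t*n)[1].round(0) for l in(.018,.052) for t in(-.0055,.0055)])
f=np.load("w.npy")
for c in(308,320,334): print(c,f[150:210:3,c].mean(1).astype(int))
for c in(308,320,334): print(c,f[264:300:3,c].mean(1).astype(int))
for r in(276,282,288,294): print(r,f[r,290:350:3].mean(1).astype(int))
E
```

```text
cam in tool [ 0.0671  0.0003 -0.1389] [-0.2665 -0.001   0.9638]
0.012 [array([320., 317.]), array([320., 295.]), array([320., 273.])]
0.025 [array([320., 305.]), array([320., 284.]), array([320., 263.])]
0.038 [array([320., 294.]), array([320., 275.]), array([320., 255.])]
-0.6 [np.float64(187.0), np.float64(167.0), np.float64(212.0), np.float64(189.0)]
-0.5 [np.float64(184.0), np.float64(164.0), np.float64(201.0), np.float64(177.0)]
-0.4 [np.float64(181.0), np.float64(160.0), np.float64(190.0), np.float64(165.0)]
-0.3 [np.float64(177.0), np.float64(157.0), np.float64(179.0), np.float64(153.0)]
308 [177 175 176 174 173  43  40  44  51  45  44  43  48  39  38  88  88  86
  87  89]
320 [175 176 175 167 121 109  39  43  47  49  49  43  44  41  38  70  90  89
  88  90]
334 [178 178 179 175 179  64  45  50  48  54  48  48  47  50  47  86 141 141
 142 139]
308 [142 140 142 141 140 140 139 129 131 133 133 131]
320 [143 140 141 141 143 141 140  55  42  52  48  47]
334 [140 141 142 141 141 141 140 131 130 134 132 132]
276 [141 143 141 141 142 140 140 140 141 140 143 142 143 139 139 142 143 143
 144 142]
282 [139 140 141 143 141 139 139 139 141 140 140 140 141 140 139 140 142 142
 140 139]
288 [140 140 141 143 143 133 131 132 133  71  42  48 131 132 131 129 141 140
 140 139]
294 [113 115 114 116 114 132 133 131 132  69  48  47 133 135 132 131 124 120
 120 122]
```

The toggle is at about +0.2 rad from vertical, so partly over. The fingertip was sliding over the paddle's end, so the closed tips sit farther back than I assumed. I'll push again about 2 cm lower.

```bash
python3 - <<'E'
from k import *
M=tool(1.2);q=sense()["q"]
for x in(-.07,-.03,-.012,.0,.005):
    p=C+x*X+.061*Z;q,e=ik(p,M,q);print(x,q,round(e,5));go(p,M)
E
```

```text
-0.07 [-0.6734  0.1353  2.0973  0.3106  0.6026  0.8429] 0.0
move [-1.21  0.09  4.16] [-0.    -0.    -0.001]
-0.03 [-0.6294  0.2089  2.0069  0.282   0.6086  0.9102] 0.0
move [2.52 0.08 5.61] [-0.    -0.    -0.001]
-0.012 [-0.612   0.2409  1.9654  0.2695  0.6139  0.9381] 0.0
move [4.19 0.08 6.26] [-0.    -0.    -0.001]
0.0 [-0.6011  0.262   1.9374  0.2614  0.6182  0.9559] 0.0
move [5.31 0.08 6.7 ] [-0.    -0.    -0.001]
0.005 [-0.5968  0.2707  1.9257  0.2581  0.6202  0.9631] 0.0
move [5.78 0.08 6.88] [-0.    -0.    -0.001]
```

Call:
play_rows --pt "-0.6 0.1 2 0 0 0 0" --pt "-1.2 0.1 4.1 0 0 0 0" --pt "-1.2 0.1 4.1 0 0 0 0" --pt "-1.2 0.1 4.1 0 0 0 0" --pt "0.6 0.1 4.8 0 0 0 0" --pt "2.5 0.1 5.6 0 0 0 0" --pt "2.9 0.1 5.8 0 0 0 0" --pt "3.4 0.1 6 0 0 0 0" --pt "3.8 0.1 6.1 0 0 0 0" --pt "3.8 0.1 6.1 0 0 0 0"

```text
clock: 24.78
tcp_pos: [0.5287, -0.2098, 0.0615]
eef_rot: [-3.141, -0.371, -0.176]
contact_force: [-0.1, -1.2, 1.5]
width: 0.0003
grip_force: 0.0
```

Call:
play_rows --pt "0.3 0 0.1 0 0 0 0" --pt "0.5 0 0.2 0 0 0 0" --pt "0.7 0 0.27 0 0 0 0" --pt "0.9 0 0.35 0 0 0 0" --pt "1.1 0 0.43 0 0 0 0" --pt "1.3 0 0.5 0 0 0 0" --pt "1.5 0 0.6 0 0 0 0" --pt "1.5 0 0.6 0 0 0 0" --pt "1.5 0 0.6 0 0 0 0" --pt "1.5 0 0.6 0 0 0 0"

```text
clock: 25.62
tcp_pos: [0.5443, -0.2124, 0.0608]
eef_rot: [-3.141, -0.371, -0.177]
contact_force: [-0.8, 0.6, 0.5]
width: -0.0003
grip_force: 0.2
```

```bash
cat >> k.py <<'E'
def tog(f):
    W=cam("wrist");piv=C+.03*Z
    for a in(.1,.2,.3,.4,.5,.6):
        u=np.sin(a)*X+np.cos(a)*Z;n=np.cos(a)*X-np.sin(a)*Z
        print(round(a,2),[int(proj(W,piv+l*u+t*n)[1]) for l in(.018,.052) for t in(-.0055,.0055)])
    for c in(308,320,330,338): print(c,runs(f,c,60)[:5])
E
python3 - <<'E'
from k import *
s=sense();print(s["contact_force"],s["tcp_pos"],(s["tcp_pos"]-C)@X);tog(grab_frame("wrist"))
E
```

```text
[-0.7634  0.6057  0.48  ] [ 0.5443 -0.2124  0.0608] -0.0007175484888425278
0.1 [310, 286, 310, 280]
0.2 [306, 283, 295, 266]
0.3 [302, 279, 281, 254]
0.4 [298, 276, 268, 242]
0.5 [294, 273, 255, 232]
0.6 [290, 271, 243, 223]
308 [(192, 196), (197, 204), (243, 284), (326, 480)]
320 [(194, 204), (243, 380), (407, 480)]
330 [(199, 204), (243, 284), (327, 480)]
338 [(190, 194), (199, 205), (243, 295), (324, 480)]
```

It is at ≈0.4 rad with light contact. I'll keep pushing to the stop.

Call:
play_rows --pt "0.1 0 0.04 0 0 0 0" --pt "0.2 0 0.08 0 0 0 0" --pt "0.3 0 0.12 0 0 0 0" --pt "0.4 0 0.16 0 0 0 0" --pt "0.5 0 0.2 0 0 0 0" --pt "0.55 0 0.22 0 0 0 0" --pt "0.6 0 0.24 0 0 0 0" --pt "0.6 0 0.24 0 0 0 0" --pt "0.6 0 0.24 0 0 0 0" --pt "0.6 0 0.24 0 0 0 0"

```text
clock: 26.5
tcp_pos: [0.5468, -0.2127, 0.06]
eef_rot: [-3.14, -0.363, -0.175]
contact_force: [-21.6, 1.4, 16.2]
width: 0.0001
grip_force: 13.2
```

```bash
python3 - <<'E'
from k import *
s=sense();print(s["contact_force"],s["tcp_pos"],(s["tcp_pos"]-C)@X);tog(grab_frame("wrist"))
E
```

```text
[-21.6046   1.4222  16.1987] [ 0.5468 -0.2127  0.06  ] 0.0018009030195313565
0.1 [316, 292, 317, 287]
0.2 [312, 288, 303, 273]
0.3 [308, 284, 288, 260]
0.4 [304, 281, 275, 249]
0.5 [299, 278, 262, 238]
0.6 [295, 276, 250, 229]
308 [(200, 208), (243, 284), (326, 480)]
320 [(194, 199), (202, 208), (243, 380), (406, 480)]
330 [(202, 208), (243, 284), (327, 480)]
338 [(203, 209), (243, 295), (324, 480)]
```

The rising force shows it is on the stop. I'll back away and up.

Call:
play_rows --pt "-0.6 0 -0.24 0 0 0 0" --pt "-2 0 -0.8 0 0 0 0" --pt "-4 0 -1.6 0 0 0 0" --pt "-5.6 0 -2.2 0 0 0 0" --pt "-5.6 0 -2.2 0 0 0 0" --pt "-4.5 0 -5 0 0 0 0" --pt "-3 0 -8.8 0 0 0 0" --pt "-1.6 0 -12.5 0 0 0 0" --pt "-1.6 0 -12.5 0 0 0 0" --pt "-1.6 0 -12.5 0 0 0 0"

```text
clock: 27.38
tcp_pos: [0.4947, -0.2054, 0.1765]
eef_rot: [3.137, -0.38, -0.175]
contact_force: [0.1, -0.0, 0.2]
width: -0.0004
grip_force: 0.0
```

```bash
python3 - <<'E'
from k import *
s=sense();print(s["contact_force"],s["tcp_pos"],(s["tcp_pos"]-C)@X);tog(grab_frame("wrist"))
S=cam("scene");g=grab_frame("scene");print([proj(S,bar(t)).round(0) for t in(1.5,1.6,1.7)],runs(g,232,50,200,300))
# closing plan: tool at tau, tip behind the bar
q=s["q"]
for th,tau in((1.59,1.3),(1.3,1.3),(1.0,1.3),(.7,1.3),(.4,1.3),(.1,1.3),(0,1.3)):
    M=tool(tau);f=.3566+th;n=np.sin(f)*X+np.cos(f)*Z
    p=bar(th)+.017*M[:,0]-.0*M[:,2]; q2,e=ik(p,M,q);print(th,p,q2.round(3),round(e,5))
E
```

```text
[ 0.0953 -0.0309  0.2051] [ 0.4947 -0.2054  0.1765] -0.0507810298344885
0.1 [231, 218, 220, 205]
0.2 [229, 216, 213, 198]
0.3 [226, 214, 206, 192]
0.4 [224, 213, 199, 187]
0.5 [222, 211, 193, 182]
0.6 [220, 210, 187, 177]
308 [(191, 225), (326, 480)]
320 [(191, 218), (286, 325), (326, 379), (407, 480)]
330 [(191, 226), (327, 480)]
338 [(194, 204), (324, 480)]
[array([234., 240.]), array([232., 247.]), array([230., 254.])] [(244, 249)]
1.59 [ 0.6712 -0.2348  0.1805] [-0.495  0.375  1.467  0.098  1.044  1.212] 0.0
1.3 [ 0.6283 -0.2272  0.1907] [-0.519  0.279  1.571  0.105  1.038  1.185] 0.0
1.0 [ 0.5829 -0.2192  0.1877] [-0.548  0.19   1.687  0.115  1.014  1.149] 0.0
0.7 [ 0.5404 -0.2117  0.1712] [-0.58   0.122  1.804  0.128  0.97   1.106] 0.0
0.4 [ 0.5045 -0.2053  0.1427] [-0.612  0.086  1.911  0.144  0.903  1.058] 0.0
0.1 [ 0.4786 -0.2008  0.1048] [-0.637  0.093  1.997  0.165  0.814  1.009] 0.0
0 [ 0.4725 -0.1997  0.0906] [-0.644  0.107  2.02   0.173  0.78   0.993] 0.0
```

```bash
python3 - <<'E'
from k import *
f=grab_frame("wrist");np.save("w4.npy",f)
for c in(308,314,320,326,332): print(c,f[170:236:3,c].mean(1).astype(int))
for r in(185,188,192,198,206,214,222): print(r,hruns(f,r,70))
T=cam("top");h=grab_frame("top");S=cam("scene");g=grab_frame("scene");piv=C+.03*Z
for a in(.2,.3,.4,.5):
    u=np.sin(a)*X+np.cos(a)*Z;n=np.cos(a)*X-np.sin(a)*Z
    print(a,"S",[proj(S,piv+.052*u+t*n).round(1) for t in(-.0055,.0055)],proj(S,piv+.018*u+.0055*n).round(1))
c=int(proj(S,piv+.05*X*.5+.04*Z)[0])
for k in(-3,0,3): print(c+k,"rows225..265",g[222:268:2,c+k].mean(1).astype(int))
E
```

```text
308 [ 84  81  79  85  84  47  37  37  40  35  41  41  43  39  41  47 103 113
 114 114 124 175]
314 [ 80  84  82  83  65  47  40  46  41  36  40  37  37  38  40  40  50 115
 114 116 121 173]
320 [ 80  86  86  83  66  45  49  48  44  40  37  38  38  40  45  51  61  90
  92  89  87 155]
326 [ 76  84  86  84  69  47  46  47  42  37  44  37  37  43 106 104 107 111
 110 113 111 154]
332 [ 77  84  85  83  66  49  50  52  38  41  46  44  43  44  42  43  48 169
 174 176 178 176]
185 [(307, 342)]
188 [(307, 343)]
192 [(307, 343)]
198 [(307, 342)]
206 [(307, 341)]
214 [(308, 321), (327, 340)]
222 []
0.2 S [array([253.3, 235. ]), array([252., 239.])] [254.6 245. ]
0.3 S [array([252.7, 236.8]), array([251.5, 241. ])] [254.5 245.8]
0.4 S [array([252.1, 238.8]), array([251., 243.])] [254.3 246.5]
0.5 S [array([251.5, 240.8]), array([250.6, 245.1])] [254.2 247.3]
248 rows225..265 [100  96  96  96  96  96  96  96 139 141 132 128 142  89  43   5   7   9
   8  23  93  95  99]
251 rows225..265 [116  97  97  95  96  96  97  96 115 146 132 131 131 155 148 136 137 131
 107 141  93  95  99]
254 rows225..265 [153  96  95  96  97  96  97  96 104 149 130 132 126 153 141 136 136 144
 145 144 101 100 103]
```

The settled view shows the paddle at rows 183–217, which matches +0.5 rad, so the toggle is fully on. Now go behind the bar and close the cover.

```bash
cat >> k.py <<'E'
def cl(th,tau,g=.017,z=-.006): return tcp(bar(th),tau,-g,z)
E
python3 - <<'E'
from k import *
q=sense()["q"];t,M=cl(1.59,1.4,.032)
for p in(np.array([.51,-.207,.262]),t+.085*Z,t): q,e=ik(p,M,q);print(p,q.round(3),round(e,5));go(p,M)
M0=M;t0=t
for th,tau in((1.5,1.4),(1.3,1.35),(1.1,1.32),(.9,1.28),(.7,1.2)): p,M=cl(th,tau);print(th);go(p,M,t0,M0)
E
```

```text
[ 0.51  -0.207  0.262] [-0.582  0.024  1.696  0.071  1.265  1.148] 0.0
move [ 5.21  0.1  -7.92] [-0.002 -0.197 -0.002]
[ 0.6871 -0.2376  0.2604] [-0.473  0.403  1.246  0.051  1.329  1.264] 0.0
move [21.93  0.01 -1.32] [-0.002 -0.197 -0.002]
[ 0.6871 -0.2376  0.1754] [-0.473  0.466  1.336  0.054  1.177  1.256] 0.0
move [18.88  0.03  6.61] [-0.002 -0.197 -0.002]
1.5
move [-2.72 -0.   -0.67] [0. 0. 0.]
1.3
move [-5.59 -0.   -1.83] [-0.    0.05  0.  ]
1.1
move [-8.62 -0.   -2.37] [-0.    0.08  0.  ]
0.9
move [-11.69  -0.    -2.3 ] [ 0.    0.12 -0.  ]
0.7
move [-14.66   0.    -1.7 ] [-0.   0.2 -0. ]
```

Call:
play_rows --pt "1.5 0 -3.5 0 -0.06 0 0" --pt "3.5 0 -6 0 -0.12 0 0" --pt "5.2 0 -7.9 0 -0.2 0 0" --pt "5.2 0 -7.9 0 -0.2 0 0" --pt "9 0 -6.5 0 -0.2 0 0" --pt "13 0 -5 0 -0.2 0 0" --pt "17 0 -3.2 0 -0.2 0 0" --pt "21 0 -1.6 0 -0.2 0 0" --pt "21.9 0 -1.3 0 -0.2 0 0" --pt "21.9 0 -1.3 0 -0.2 0 0"

```text
clock: 28.47
tcp_pos: [0.6896, -0.238, 0.2582]
eef_rot: [-3.139, -0.167, -0.176]
contact_force: [-1.5, 0.2, 0.1]
width: -0.0002
grip_force: 0.0
```

```bash
python3 - <<'E'
from k import *
print(sense()["contact_force"]);t,M=cl(1.59,1.4,.032);go(t,M)
E
```

```text
[-1.5049  0.1736  0.1368]
move [-1.62  0.03  8.12] [-0.002  0.004 -0.001]
```

Call:
play_rows --pt "-0.8 0 2 0 0 0 0" --pt "-1.6 0 4 0 0 0 0" --pt "-1.6 0 5.5 0 0 0 0" --pt "-1.6 0 6.8 0 0 0 0" --pt "-1.6 0 7.5 0 0 0 0" --pt "-1.6 0 8.1 0 0 0 0" --pt "-1.6 0 8.1 0 0 0 0" --pt "-1.6 0 8.1 0 0 0 0" --pt "-1.6 0 8.1 0 0 0 0" --pt "-1.6 0 8.1 0 0 0 0"

```text
clock: 29.3
tcp_pos: [0.6864, -0.2381, 0.1819]
eef_rot: [3.142, -0.173, -0.176]
contact_force: [0.5, -0.4, 0.3]
width: -0.0
grip_force: 0.0
```

Call:
play_rows --pt "-0.7 0 0 0 0 0 0" --pt "-1.4 0 -0.1 0 0 0 0" --pt "-2.1 0 -0.4 0 0 0 0" --pt "-2.8 0 -0.6 0 0.01 0 0" --pt "-3.5 0 -1 0 0.02 0 0" --pt "-4.2 0 -1.3 0 0.03 0 0" --pt "-4.9 0 -1.5 0 0.04 0 0" --pt "-5.6 0 -1.8 0 0.05 0 0" --pt "-5.6 0 -1.8 0 0.05 0 0" --pt "-5.6 0 -1.8 0 0.05 0 0"

```text
clock: 30.13
tcp_pos: [0.6276, -0.2275, 0.189]
eef_rot: [-3.141, -0.221, -0.177]
contact_force: [-1.0, -0.1, 0.4]
width: -0.0001
grip_force: 0.0
```

```bash
python3 - <<'E'
from k import *
s=sense();print(s["contact_force"]);W=cam("wrist");f=grab_frame("wrist")
S=cam("scene");g=grab_frame("scene");T=cam("top");h=grab_frame("top")
for th in(1.1,1.2,1.3,1.4,1.5,1.6): print(th,"W",[proj(W,bar(th)+y*Y).round(0) for y in(-.025,.025)],"S",[proj(S,bar(th)+y*Y).round(0) for y in(-.025,.025)],"T",proj(T,bar(th)-.025*Y).round(0))
for c in(245,255,265,375,385,395): print("W",c,runs(f,c))
for c in(218,222,226,230,242,246,250): print("S",c,runs(g,c,50,200,300))
for c in(392,396,400):print("T",c,runs(h,c,45,150,260))
for th,tau in((1.3,1.35),(1.1,1.32),(.9,1.28),(.7,1.2)): p,M=cl(th,tau);print(th);go(p,M)
E
```

```text
[-1.0499 -0.1237  0.4342]
1.1 W [array([376., 409.]), array([263., 409.])] S [array([232., 215.]), array([253., 219.])] T [394. 216.]
1.2 W [array([376., 376.]), array([262., 376.])] S [array([230., 220.]), array([251., 224.])] T [395. 210.]
1.3 W [array([376., 340.]), array([262., 340.])] S [array([227., 226.]), array([249., 230.])] T [396. 203.]
1.4 W [array([376., 305.]), array([263., 305.])] S [array([225., 232.]), array([247., 236.])] T [396. 197.]
1.5 W [array([375., 270.]), array([264., 270.])] S [array([223., 238.]), array([245., 242.])] T [397. 191.]
1.6 W [array([373., 237.]), array([265., 237.])] S [array([221., 245.]), array([243., 249.])] T [398. 186.]
W 245 [(321, 480)]
W 255 [(299, 480)]
W 265 [(297, 480)]
W 375 [(335, 480)]
W 385 [(304, 318), (336, 480)]
W 395 [(299, 480)]
S 218 [(211, 217)]
S 222 [(222, 239)]
S 226 [(222, 227)]
S 230 []
S 242 [(213, 222), (225, 230)]
S 246 [(212, 221), (226, 231)]
S 250 [(209, 218), (227, 232)]
T 392 [(195, 210)]
T 396 [(196, 210)]
T 400 [(199, 210), (254, 261)]
1.3
move [ 0.04 -0.04  0.47] [-0.     0.    -0.002]
1.1
move [-2.96 -0.03 -0.21] [-0.     0.03  -0.002]
0.9
move [-6.03 -0.03 -0.3 ] [-0.     0.07  -0.002]
0.7
move [-9.03 -0.02  0.15] [-0.     0.15  -0.002]
```

The bar follows, θ≈1.29 in the scene view. I'll continue closing.

Call:
play_rows --pt "-0.8 0 0.3 0 0.01 0 0" --pt "-1.5 0 0.2 0 0.015 0 0" --pt "-2.3 0 0.1 0 0.02 0 0" --pt "-3 0 0 0 0.03 0 0" --pt "-3.8 0 0 0 0.04 0 0" --pt "-4.5 0 0 0 0.05 0 0" --pt "-5.3 0 0 0 0.06 0 0" --pt "-6 0 0 0 0.07 0 0" --pt "-7 0 0.1 0 0.1 0 0" --pt "-8 0 0.2 0 0.12 0 0"

```text
clock: 31.12
tcp_pos: [0.5513, -0.2138, 0.1692]
eef_rot: [-3.141, -0.342, -0.176]
contact_force: [0.8, -0.0, -0.2]
width: 0.0003
grip_force: 0.3
```

```bash
python3 - <<'E'
from k import *
s=sense();print(s["contact_force"]);W=cam("wrist");f=grab_frame("wrist")
S=cam("scene");g=grab_frame("scene");T=cam("top");h=grab_frame("top")
for th in(.6,.7,.8,.9,1.,1.2): print(th,"W",[proj(W,bar(th)+y*Y).round(0) for y in(-.025,.025)],"S",[proj(S,bar(th)+y*Y).round(0) for y in(-.025,.025)],"T",[proj(T,bar(th)+y*Y).round(0) for y in(-.025,.025)])
for c in(245,255,265,375,385,395): print("W",c,runs(f,c))
for c in(226,230,236,242,246,250,256,262): print("S",c,runs(g,c,50,180,300))
for c in(364,368,372,384,388,392):print("T",c,runs(h,c,45,150,260))
for th,tau in((.9,1.28),(.7,1.2),(.5,1.12),(.3,1.06),(.1,1.02),(0,1.0)): p,M=cl(th,tau,z=-.01);print(th);go(p,M)
E
```

```text
[ 0.7738 -0.0223 -0.2328]
0.6 W [array([375., 395.]), array([264., 395.])] S [array([244., 201.]), array([265., 204.])] T [array([387., 248.]), array([366., 244.])]
0.7 W [array([378., 371.]), array([262., 371.])] S [array([242., 202.]), array([262., 206.])] T [array([388., 242.]), array([367., 238.])]
0.8 W [array([380., 341.]), array([259., 341.])] S [array([240., 205.]), array([260., 208.])] T [array([390., 236.]), array([368., 232.])]
0.9 W [array([382., 307.]), array([257., 307.])] S [array([237., 208.]), array([258., 211.])] T [array([391., 230.]), array([369., 226.])]
1.0 W [array([383., 270.]), array([256., 270.])] S [array([235., 211.]), array([256., 215.])] T [array([392., 223.]), array([371., 219.])]
1.2 W [array([384., 191.]), array([255., 191.])] S [array([230., 220.]), array([251., 224.])] T [array([395., 210.]), array([373., 206.])]
W 245 [(284, 480)]
W 255 [(281, 291), (293, 480)]
W 265 [(287, 297), (339, 480)]
W 375 [(341, 480)]
W 385 [(341, 480)]
W 395 [(289, 297), (298, 480)]
S 226 []
S 230 []
S 236 [(201, 217)]
S 242 [(201, 205)]
S 246 []
S 250 []
S 256 [(204, 208)]
S 262 [(190, 197), (205, 209), (215, 224)]
T 364 [(231, 255)]
T 368 [(226, 243), (245, 249)]
T 372 [(226, 238)]
T 384 [(219, 224)]
T 388 []
T 392 []
0.9
move [2.16 0.   0.12] [-0.001 -0.048 -0.002]
0.7
move [-0.84  0.01  0.21] [-0.001  0.032 -0.002]
0.5
move [-3.74  0.02  0.91] [-0.001  0.112 -0.002]
0.3
move [-6.44  0.03  2.22] [-0.001  0.172 -0.002]
0.1
move [-8.82  0.03  4.08] [-0.     0.212 -0.002]
0
move [-9.86  0.04  5.18] [-0.     0.232 -0.002]
```

Call:
play_rows --pt "-0.9 0 0.3 0 0.03 0 0" --pt "-1.9 0 0.5 0 0.06 0 0" --pt "-2.8 0 0.7 0 0.08 0 0" --pt "-3.8 0 1 0 0.11 0 0" --pt "-4.6 0 1.4 0 0.13 0 0" --pt "-5.5 0 1.8 0 0.15 0 0" --pt "-6.4 0 2.3 0 0.17 0 0" --pt "-7.2 0 2.9 0 0.185 0 0" --pt "-8 0 3.5 0 0.2 0 0" --pt "-8.8 0 4.1 0 0.21 0 0"

```text
clock: 32.1
tcp_pos: [0.4844, -0.2023, 0.1015]
eef_rot: [-3.142, -0.552, -0.176]
contact_force: [1.0, -0.1, -0.5]
width: -0.0002
grip_force: 0.3
```

```bash
python3 - <<'E'
from k import *
s=sense();print(s["contact_force"]);W=cam("wrist");f=grab_frame("wrist")
S=cam("scene");g=grab_frame("scene");T=cam("top");h=grab_frame("top")
for th in(0,.1,.2,.3,.5): print(th,"W",[proj(W,bar(th)+y*Y).round(0) for y in(-.025,.025)],"S",[proj(S,bar(th)+y*Y).round(0) for y in(-.025,.025)],"T",[proj(T,bar(th)+y*Y).round(0) for y in(-.025,.025)])
for c in(255,265,375,385): print("W",c,runs(f,c))
for c in(246,250,254,258,262,266,270,274): print("S",c,runs(g,c,50,180,300))
for c in(356,360,364,378,382,386):print("T",c,runs(h,c,45,200,300))
for th,tau in((.1,1.02),(0,1.0),(-.05,1.0)): p,M=cl(th,tau,z=-.01);print(th);go(p,M)
E
```

```text
[ 1.0188 -0.1063 -0.496 ]
0 W [array([375., 374.]), array([263., 374.])] S [array([256., 204.]), array([274., 207.])] T [array([379., 274.]), array([359., 271.])]
0.1 W [array([379., 361.]), array([259., 361.])] S [array([254., 202.]), array([273., 205.])] T [array([380., 271.]), array([360., 268.])]
0.2 W [array([384., 342.]), array([254., 342.])] S [array([253., 201.]), array([272., 204.])] T [array([381., 268.]), array([361., 264.])]
0.3 W [array([389., 316.]), array([248., 316.])] S [array([251., 200.]), array([270., 203.])] T [array([383., 264.]), array([362., 260.])]
0.5 W [array([398., 242.]), array([238., 242.])] S [array([247., 200.]), array([266., 203.])] T [array([385., 254.]), array([364., 250.])]
W 255 [(276, 299), (344, 480)]
W 265 [(341, 480)]
W 375 [(341, 480)]
W 385 [(343, 480)]
S 246 [(208, 212)]
S 250 [(180, 192), (200, 208)]
S 254 [(186, 194)]
S 258 []
S 262 []
S 266 []
S 270 [(192, 197), (203, 207), (274, 280)]
S 274 [(190, 195), (204, 217), (261, 269)]
T 356 [(219, 224), (254, 272)]
T 360 [(253, 293), (295, 299)]
T 364 [(263, 290)]
T 378 [(263, 287), (292, 297)]
T 382 [(265, 273), (274, 289), (293, 298)]
T 386 [(258, 275), (276, 291)]
0.1
move [-0.16  0.   -0.09] [-0.001  0.002 -0.002]
0
move [-1.4   0.    0.77] [-0.001  0.022 -0.002]
-0.05
move [-2.    0.01  1.26] [-0.001  0.022 -0.002]
```

Call:
play_rows --pt "-0.5 0 0.2 0 0.01 0 0" --pt "-1 0 0.5 0 0.02 0 0" --pt "-1.4 0 0.8 0 0.02 0 0" --pt "-1.6 0 0.95 0 0.02 0 0" --pt "-1.8 0 1.1 0 0.02 0 0" --pt "-2 0 1.25 0 0.02 0 0" --pt "-2.1 0 1.3 0 0.02 0 0" --pt "-2.2 0 1.35 0 0.02 0 0" --pt "-2.2 0 1.35 0 0.02 0 0" --pt "-2.2 0 1.35 0 0.02 0 0"

```text
clock: 33.08
tcp_pos: [0.4768, -0.2025, 0.0829]
eef_rot: [3.139, -0.58, -0.176]
contact_force: [5.5, 3.9, 10.1]
width: -0.0
grip_force: 4.8
```

About 11 N of upward force, so the cover has probably bottomed. I'll withdraw and measure the bar.

Call:
play_rows --pt "0.3 0 0 0 0 0 0" --pt "1 0 -0.5 0 0 0 0" --pt "2 0 -2 0 0 0 0" --pt "2.5 0 -4.5 0 0 0 0" --pt "2.5 0 -8 0 0 0 0" --pt "2.5 0 -11 0 0 0 0" --pt "2.5 0 -13 0 0 0 0" --pt "2.5 0 -13 0 0 0 0" --pt "2.5 0 -13 0 0 0 0" --pt "2.5 0 -13 0 0 0 0"

```text
clock: 33.92
tcp_pos: [0.4236, -0.1908, 0.2001]
eef_rot: [-3.14, -0.569, -0.177]
contact_force: [0.0, 0.4, 0.6]
width: -0.0
grip_force: 0.0
```

```bash
python3 - <<'E'
from k import *
grab_frame("top");s=sense();print(s["contact_force"],s["tcp_pos"]);W=cam("wrist");f=grab_frame("wrist");np.save("w5.npy",f)
S=cam("scene");g=grab_frame("scene");T=cam("top");h=grab_frame("top")
for th in(0,.05,.1,.2): print(th,"W",[proj(W,bar(th)+y*Y).round(0) for y in(-.025,0,.025)],"S",[proj(S,bar(th)+y*Y).round(0) for y in(-.025,.025)],"T",[proj(T,bar(th)+y*Y).round(0) for y in(-.025,.025)])
for y in(-.025,-.012,0,.012,.025): c=proj(W,bar(.05)+y*Y)[0];print("W",int(c),runs(f,c)[:5])
for c in(252,256,260,264,270,274): print("S",c,runs(g,c,50,180,300))
for c in(356,360,366,372,378,382):print("T",c,runs(h,c,45,200,300))
E
```

```text
[0.3764 0.3935 1.4846] [ 0.4234 -0.1905  0.1994]
0 W [array([354., 280.]), array([321., 280.]), array([289., 280.])] S [array([256., 204.]), array([274., 207.])] T [array([379., 274.]), array([359., 271.])]
0.05 W [array([355., 274.]), array([321., 274.]), array([288., 274.])] S [array([255., 203.]), array([274., 206.])] T [array([379., 273.]), array([359., 269.])]
0.1 W [array([356., 268.]), array([321., 268.]), array([287., 268.])] S [array([254., 202.]), array([273., 205.])] T [array([380., 271.]), array([360., 268.])]
0.2 W [array([357., 253.]), array([321., 253.]), array([286., 253.])] S [array([253., 201.]), array([272., 204.])] T [array([381., 268.]), array([361., 264.])]
W 354 [(285, 289), (338, 345), (346, 480)]
W 337 [(275, 279), (325, 480)]
W 321 [(278, 327), (328, 379), (407, 480)]
W 305 [(274, 284), (325, 480)]
W 287 [(274, 278), (279, 288), (321, 341), (342, 480)]
S 252 [(202, 209)]
S 256 []
S 260 [(203, 207)]
S 264 [(204, 208)]
S 270 [(205, 209), (274, 280)]
S 274 [(213, 218), (261, 269)]
T 356 [(223, 229), (257, 273)]
T 360 [(257, 264), (266, 273)]
T 366 [(265, 275)]
T 372 [(263, 267), (268, 276)]
T 378 [(263, 268), (269, 277)]
T 382 [(264, 269), (270, 278)]
```

It reads ≈0 within a couple of hundredths of a radian. To be sure it is fully closed, I'll press the bar straight down with the fingertips.

```bash
python3 - <<'E'
from k import *
M=tool(1.4);q=sense()["q"]
for z in(.05,.03,.015,.008):
    p=bar(0)+(.006+z)*Z;q,e=ik(p,M,q);print(p,q.round(2),round(e,5));go(p,M)
E
```

```text
[ 0.4564 -0.1968  0.142 ] [-0.63  0.04  1.95  0.09  1.    1.07] 0.0
move [-0.24  0.08  6.62] [-0.002 -0.397 -0.002]
[ 0.4564 -0.1968  0.122 ] [-0.63  0.07  1.96  0.09  0.96  1.07] 0.0
move [-1.32  0.08  8.31] [-0.002 -0.397 -0.002]
[ 0.4564 -0.1968  0.107 ] [-0.63  0.09  1.97  0.09  0.92  1.07] 0.0
move [-2.12  0.09  9.58] [-0.002 -0.397 -0.002]
[ 0.4564 -0.1968  0.1   ] [-0.63  0.11  1.98  0.09  0.91  1.06] 0.0
move [-2.5   0.09 10.17] [-0.002 -0.397 -0.002]
```

Call:
play_rows --pt "0 0.1 2 0 -0.1 0 0" --pt "-0.1 0.1 4 0 -0.2 0 0" --pt "-0.2 0.1 5.5 0 -0.3 0 0" --pt "-0.2 0.1 6.6 0 -0.4 0 0" --pt "-0.2 0.1 6.6 0 -0.4 0 0" --pt "-0.5 0.1 7.1 0 -0.4 0 0" --pt "-0.8 0.1 7.5 0 -0.4 0 0" --pt "-1 0.1 7.9 0 -0.4 0 0" --pt "-1.2 0.1 8.2 0 -0.4 0 0" --pt "-1.2 0.1 8.2 0 -0.4 0 0"

```text
clock: 34.95
tcp_pos: [0.4558, -0.1975, 0.1247]
eef_rot: [-3.14, -0.17, -0.178]
contact_force: [-1.3, 0.2, -0.6]
width: 0.0
grip_force: 0.0
```

Call:
play_rows --pt "0 0 0.2 0 0 0 0" --pt "0 0 0.4 0 0 0 0" --pt "0 0 0.5 0 0 0 0" --pt "0 0 0.6 0 0 0 0" --pt "0 0 0.7 0 0 0 0" --pt "0 0 0.8 0 0 0 0" --pt "0 0 0.8 0 0 0 0" --pt "0 0 0.8 0 0 0 0" --pt "0 0 0.8 0 0 0 0" --pt "0 0 0.8 0 0 0 0"

```text
clock: 35.78
tcp_pos: [0.4586, -0.1983, 0.1176]
eef_rot: [-3.141, -0.171, -0.176]
contact_force: [-0.4, -0.0, -0.3]
width: -0.0003
grip_force: 0.0
```

Call:
play_rows --pt "-0.1 0 0.1 0 0 0 0" --pt "-0.1 0 0.2 0 0 0 0" --pt "-0.1 0 0.3 0 0 0 0" --pt "-0.1 0 0.4 0 0 0 0" --pt "-0.1 0 0.5 0 0 0 0" --pt "-0.2 0 0.6 0 0 0 0" --pt "-0.2 0 0.7 0 0 0 0" --pt "-0.2 0 0.7 0 0 0 0" --pt "-0.2 0 0.7 0 0 0 0" --pt "-0.2 0 0.7 0 0 0 0"

```text
clock: 36.62
tcp_pos: [0.4579, -0.1982, 0.1104]
eef_rot: [-3.141, -0.171, -0.177]
contact_force: [-0.7, 0.1, -0.2]
width: 0.0001
grip_force: 0.0
```

Call:
play_rows --pt "0 0 0.1 0 0 0 0" --pt "0 0 0.2 0 0 0 0" --pt "-0.1 0 0.3 0 0 0 0" --pt "-0.1 0 0.4 0 0 0 0" --pt "-0.1 0 0.5 0 0 0 0" --pt "-0.1 0 0.6 0 0 0 0" --pt "-0.1 0 0.7 0 0 0 0" --pt "-0.1 0 0.8 0 0 0 0" --pt "-0.1 0 0.9 0 0 0 0" --pt "-0.1 0 0.9 0 0 0 0"

```text
clock: 37.45
tcp_pos: [0.4582, -0.1981, 0.101]
eef_rot: [-3.141, -0.17, -0.177]
contact_force: [0.3, 0.1, -1.0]
width: -0.0006
grip_force: 0.0
```

Call:
play_rows --pt "0 0 0.1 0 0 0 0" --pt "0 0 0.2 0 0 0 0" --pt "0 0 0.3 0 0 0 0" --pt "-0.1 0 0.4 0 0 0 0" --pt "-0.1 0 0.5 0 0 0 0" --pt "-0.1 0 0.6 0 0 0 0" --pt "-0.1 0 0.7 0 0 0 0" --pt "-0.1 0 0.7 0 0 0 0" --pt "-0.1 0 0.7 0 0 0 0" --pt "-0.1 0 0.7 0 0 0 0"

```text
clock: 38.28
tcp_pos: [0.4581, -0.1982, 0.0956]
eef_rot: [-3.141, -0.169, -0.176]
contact_force: [-6.6, 3.1, 13.3]
width: 0.0002
grip_force: 7.4
```

```bash
python3 - <<'E'
from k import *
grab_frame("top");s=sense();print(s["contact_force"],s["tcp_pos"]);M=R.from_euler("xyz",s["eef_rot"]).as_matrix()
for t in(0,.05,.1):print(M.T@(bar(t)-s["tcp_pos"]))
S=cam("scene");g=grab_frame("scene");T=cam("top");h=grab_frame("top")
for c in(252,256,260,264,270,274): print("S",c,runs(g,c,50,180,300))
for c in(356,360,366,372,378,382):print("T",c,runs(h,c,45,200,300))
E
```

```text
[-7.3319  3.1604 13.0319] [ 0.4582 -0.1982  0.0956]
[-0.0036 -0.001   0.0091]
[ 0.0005 -0.001   0.0025]
[ 0.0049 -0.001  -0.0039]
S 252 [(202, 209)]
S 256 []
S 260 []
S 264 []
S 270 [(188, 195), (205, 209), (274, 280)]
S 274 [(186, 194), (213, 218), (261, 269)]
T 356 [(220, 229), (257, 266), (268, 280)]
T 360 [(257, 275)]
T 366 [(258, 263), (291, 299)]
T 372 []
T 378 []
T 382 []
```

13 N pressing down with the bar unmoved means the cover is on its closed stop. I'll retract and do a final check.

Call:
play_rows --pt "0 0 -1 0 0 0 0" --pt "0 0 -3 0 0 0 0" --pt "0 0 -6 0 0 0 0" --pt "0 0 -9 0 0 0 0" --pt "-1 0 -12 0 0 0 0" --pt "-3 0 -14 0 0 0 0" --pt "-3 0 -14 0 0 0 0" --pt "-3 0 -14 0 0 0 0" --pt "-3 0 -14 0 0 0 0" --pt "-3 0 -14 0 0 0 0"

```text
clock: 39.27
tcp_pos: [0.4058, -0.1886, 0.2257]
eef_rot: [-3.14, -0.169, -0.177]
contact_force: [0.2, 0.6, -0.0]
width: -0.0005
grip_force: 0.0
```

```bash
python3 - <<'E'
from k import *
grab_frame("top");s=sense();print(s["contact_force"],s["tcp_pos"]);S=cam("scene");g=grab_frame("scene")
a=cv2.imread("pics/scene0.png")[:,:,::-1].astype(int);d=(np.abs(g.astype(int)-a).max(2)>50).astype('uint8')
d=cv2.morphologyEx(d,cv2.MORPH_OPEN,np.ones((3,3)))
n,_,st,ce=cv2.connectedComponentsWithStats(d)
for x in st[1:]:
    if x[4]>40: print(x)
print([proj(S,bar(t)).round(1) for t in(0,.05,.1)],[runs(g,c,50,180,230) for c in(258,262,266,270)])
W=cam("wrist");f=grab_frame("wrist")
print([proj(W,bar(t)).round(0) for t in(0,.05,.1)],runs(f,proj(W,bar(0))[0])[:6])
piv=C+.03*Z
for ang in(-.5,0,.5): print(ang,[proj(W,piv+l*(np.sin(ang)*X+np.cos(ang)*Z)).round(0) for l in(.02,.052)])
c=int(proj(W,piv)[0]);print(c,f[40:300:5,c].mean(1).astype(int))
E
```

```text
[-0.9527  0.4081 -0.1469] [ 0.4058 -0.1885  0.2256]
[ 105    0   63   78 2134]
[249   0   9   7  50]
[ 225    0   90   37 1560]
[327   0   7  10  44]
[ 384    0   52   50 1447]
[344  33  23  23 337]
[382  53  39  44 816]
[ 222   71   93   84 2879]
[364  77  17  24 294]
[ 447   82   41   55 1139]
[409  90  41  22 529]
[484  94  10  23 104]
[490  94   6  12  43]
[282 106  36  14 237]
[377 124  21  18 243]
[203 134  17   9  94]
[ 318  137  103   61 2121]
[188 192  50  35 974]
[244 199  13  15 114]
[257 200  15   5  45]
[259 205  16  11  59]
[441 214  45  64 591]
[234 248  31   9 102]
[array([264.8, 205.9]), array([264.2, 204.8]), array([263.5, 203.9])] [[], [], [], [(205, 209)]]
[array([320., 196.]), array([320., 192.]), array([320., 187.])] [(327, 379), (407, 480)]
-0.5 [array([320., 106.]), array([320., 116.])]
0 [array([320.,  94.]), array([320.,  81.])]
0.5 [array([320.,  84.]), array([320.,  52.])]
320 [170 174 171 160 161 160 162 162 163 167 175 173 174 182 183 183 177 177
 176 176 178 177 199  91  88  90  91  90  85 137  67  66  57 181 149 194
 146 196 192 202 204 202 203 206 204 201 204 204 204  81  67  69]
```

```bash
python3 -c "
from cell import *
print(sign_off())"
```

```text
the job is handed in; nothing more can be done
None
```

I handed the job in at about 39 s: the tumbler hangs on the long arm, the toggle is pushed to its on stop, the cover is closed on its stop, and the mug and jars show no movement in the images.

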